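# Stapler away under the sprung flap

## Task

Put the stapler away: lay it on the floor of the wooden keep-box, reaching in under the open flap, and let go of it. Then take the flap by its bar and ease it down until it is fully shut, without letting its spring slam it. Leave the other things on the table where they are.

Things in the scene. Friction and masses are not known exactly. Their poses are not given: they have to be found in the camera images.
- stapler_mid (a point): centre (half-way up) of a small desk stapler, 114 long x 32 wide x 37 high, loose, standing on its base, left or right of the keep-box. Its own x runs along its length, z up. The base is 32 wide and 7 high; the arm above it (from 22 up) is 20 wide and does not move: grasp across the arm, 10 mm above this point, near mid-length. About 0.14 kg.
- keep_box: open-topped plywood keep-box that does not move, 185 deep (its x) x 264 wide (its y); origin at the centre of its underside, on the table; its x points from the low front to the high back, away from the robot. Walls 10 thick: the front wall's rim is 80 above the table, the rear wall's 140, the sides slope between; inner floor 165 x 244, its top 35 above the table, level. A slim spring strut on its left side reaches 20 mm beyond it.
- box_floor (a point): centre of the keep-box's inner floor, on its surface, 35 above the table; axes as the keep-box.
- flap (a joint): opening angle of the keep-box's flap, rad: 0 shut (19 degrees below level toward the front), 1.17 fully open (48 above level), where it starts and stays. Over-centre spring: above about 0.85 it is pushed open, below that pulled shut ever harder, about 2 N at the bar when nearly shut (1 N starts it from fully open); let go part-way it slams. The way of the bar along its arc is the angle times 215 mm.
- flap_hinge (a point): middle of the hinge line of the plywood flap, which runs along the box's y on the rear rim, 140 above the table, 87 mm behind the box's centre; turns with the flap. The flap is 174 long, 260 wide, 6 thick; open, it leans forward over the box's mouth, so the hand must go in tilted, from the front (wrist toward the robot).
- flap_bar (a point): middle of the flap's grip bar: a round steel bar, 12 mm thick and 214 long, parallel to the hinge, 215 mm from it, held 41 mm in front of the flap's free edge by two flat arms 95 mm either side of the middle. It can be pinched at its middle with one finger between bar and flap, and pivots between the fingers. About 300 above the table when open, 73 when shut.
- tape_mid (a point): centre of a roll of masking tape, 104 across and 25 high, lying flat on the other side of the box; a bystander, to be left alone.
- cone_mid (a point): middle of a pine cone, about 65 across and 64 high; a bystander.
- stick_mid (a point): middle of a white glue stick, 98 long and 11 thick, lying; a bystander.
- jar_mid (a point): middle of a small white paint jar, 46 across and 46 high; a bystander.
Mind the look-alikes: they are no part of the job. Leave any green look-alike of the part that bears stapler_mid alone.

How it is judged (in metres and radians):
On the way:
1. the stapler lies in the keep-box, let go, with the flap still open (x of stapler_mid in the frame of box_floor between -0.08 and 0.08 m and y of stapler_mid in the frame of box_floor between -0.12 and 0.12 m and z of stapler_mid in the frame of box_floor below 0.03 m and contact force between the fingers and stapler below 0.05 N and value of joint flap above 0.85 rad), for 0.2 s.
At the end, for the whole second after the job is handed in: The flap is shut (within 0.03 rad) and the stapler lies at rest on the keep-box's inner floor: its centre within 80 mm (front to back) and 120 mm (sideways) of the floor's middle and less than 30 mm above the floor (value of joint flap below 0.03 rad and x of stapler_mid in the frame of box_floor between -0.08 and 0.08 m and y of stapler_mid in the frame of box_floor between -0.12 and 0.12 m and z of stapler_mid in the frame of box_floor below 0.03 m and linear speed of stapler below 0.03 m/s); the robot touches nothing.
It fails at once if the flap slams: it closes faster than 1.8 rad/s (about 0.4 m/s at its bar) at any moment (velocity of joint flap below -1.8 rad/s).
It fails at once if the tape, pine cone, glue stick or paint jar is moved by more than 30 mm (distance of any of tape_mid, cone_mid, stick_mid, jar_mid from where it was at the start of the episode above 0.03 m).
It also fails if it takes over 61 s, if anything falls off the work surface, if the arm or the gripper's body presses on something with over 40 N, if the wrist force passes 120 N, or if a joint passes its speed limit or range.

## Robot

A 7-joint arm with a two-finger parallel gripper is mounted at the origin on a cart in front of the work surface, level with it; the furniture and walls round the work are solid. World frame = base frame: x ahead of the robot, y to its left, z up, the work surface at z = 0. Lengths are in mm, angles in rad, forces in N, time in s.
With the tool pointing down it reaches from about 425 to 875 mm from the base axis. Payload 9.9 kg.
Tool frame: the origin (TCP) lies midway between the tips of the shut fingers; the grasp point (between the pads) lies 19 mm behind it (env.hold_point_z is the distance from the TCP to the grasp point, in mm); z points along the fingers, y is the direction in which the jaws open and shut (so a half turn about z gives the same grasp; the last joint's range is limited). The gripper opens to 85 mm and grips with 20 to 120 N. Pads are 22 mm wide; open, the fingers measure 114 mm over their backs; the gripper's body (76 mm by 85 mm) begins 54 mm behind the grasp point. The pads swing forward as they close: fully open they stand 13 mm farther back than shut.
Start: joints at [1.046, 0.576, 0.025, 1.437, -0.015, 1.129, -0.057], TCP at [288.002, -610.477, 192.289] pointing down, gripper open.
Joint ranges: [-2.76, 2.76], [-0.34, 2.15], [-1.52, 1.57], [0.19, 2.46], [-1.09, 4.23], [0.17, 1.99], [-2.82, 2.82]. Speed limits (rad/s): [2.22, 2.22, 3.01, 3.01, 3.14, 3.14, 3.14].

## Interface

Orientations are given as a 3x3 rotation matrix whose columns are the frame's x, y, z axes.
In Python, from plant import env, get_image, camera_params, masks_of gives the robot as it stands.
- The arm moves only by the shell command python3 -m pendant 'ROWS' [OPENING]. ROWS is JSON, a list of rows, each an object of numbers: "tx", "ty", "tz": the shift along the tool's x, y, z in mm; "ax", "ay", "az": the turn, a rotation vector about the tool's x, y, z in degrees. In form: [{"tx": .., "ty": .., "tz": .., "ax": .., "ay": .., "az": ..}, ...]. A call has 1 to 12 rows; each row is the pose to reach, as a shift and turn from the pose measured when the call began, along the tool's axes at that moment; what a row does not reach only later rows make up. A row lasts 1/10 s, in which the tool goes at most 50 mm and 8.59 degrees, less where a joint would pass 70% of its speed; a pose out of reach is approached as far as the arm can. A call with a gripper value outside its range is refused whole. OPENING is the closure, from -1 (fully open) to 1 (shut), so that 0 is half open, set as the call begins (- or left out, the last holds). The fingers move at their own pace and stop on an object; the grip force is fixed at half the most. Time passes only in rows, so rows that repeat a pose let the fingers close. It gives the time, the measured TCP pose, the force and the opening at its end, in the units of the state.
- env.sense(): the state, without advancing time (a new reading comes with each control period).
- get_image(name): name is "side" or "top" or "wrist"; returns (picture, depth): 480x640x3 uint8, red, green, blue; 480x640 float32, mm along the optical axis (not along the pixel's ray), 0 where there is no reading.
- camera_params(name): a dict with "mtx" (3x3 intrinsics, pixels), "k1" (the pictures are not rectified: a ray, as slopes to the right and down, at radius r is drawn at 1 + k1 r^2 times it, then the intrinsics apply), "position" and "orientation" of the camera in the world; the wrist camera has in their place "mount" (4x4, takes a point from camera to tool coordinates, whose origin is the TCP and whose axes are the flange's). Camera axes: x right, y down, z forward; pixel columns grow to the right and rows downward; lengths in mm; the calibration is good to about 2 mm. A picture is of the moment at which its call begins: read the wrist's pose just before it. camera_params takes no time and is no camera call.
- env.job_done(): hands the job in, once; it reports no verdict.
Trained networks look in the newest picture that a camera, given by its name, has taken for a name from the list of things; names that differ only in an ending like _2 or _b are one class to them, and where a whole thing is asked for, a point or a joint stands for the part that bears it (a point fixed in the world has none). Each returns a list of dicts, best first, with "p" (0 to 1); they miss things now and then, are a little off and sometimes report something else, mostly with a low value. They report only what shows in the picture. A call takes as long as a camera call. They do not tell look-alikes from the thing itself.
- masks_of(camera, name): "mask" (480x640 bool, what is visible of it) and "bbox" ([left, top, right, bottom] in pixels, round what is visible of it).
The state is a dict: "time": time; "qpos": joint angles; "qd": joint speeds; "effort": joint torques, N m; "ee_pos": TCP position; "eef_rot": TCP orientation; "ft_force": force on the tool from outside, world axes, zero at the start; "moment": the same for the moment, N m; "finger_gap": finger opening in mm.
Only numpy, scipy, OpenCV 4.12 (cv2) and the standard library are available. Lean on these libraries where they do the work, as an engineer would, in place of code of your own. Each camera call takes 0.05 s, during which the arm holds its last target.

## Working session

There is one attempt and no reset: what is moved stays moved. The work goes in short steps, Python scripts to look and compute and a shell command to move; the robot and the scene stay as the last step left them, time stands still between calls to the robot, and variables do not carry over. Pictures are saved under pics/ and viewed, and the job is handed in when it is done.

```bash
ls; mkdir -p pics; python3 - <<'E'
from plant import env,get_image,camera_params,masks_of
import cv2,numpy as np
s=env.sense();print(s['time'],s['ee_pos'],s['eef_rot'],s['finger_gap'],env.hold_point_z)
for c in ['side','top']:
    im,d=get_image(c);cv2.imwrite(f'pics/{c}0.png',im[...,::-1]);np.savez(f'{c}0.npz',im=im,d=d)
    p=camera_params(c);print(c,p)
    for n in ['stapler_mid','keep_box','flap','flap_bar','tape_mid','cone_mid','stick_mid','jar_mid']:
        try: print(c,n,[(round(float(m['p']),2),[int(v) for v in m['bbox']]) for m in masks_of(c,n)])
        except Exception as e: print(n,e)
E
```

```text
pics
0.0 [ 287.80683655 -610.01509259  191.45987494] [[ 9.04386388e-01  4.26713861e-01 -7.36184294e-04]
 [ 4.26714492e-01 -9.04385268e-01  1.42470480e-03]
 [-5.78529459e-05 -1.60262413e-03 -9.99998714e-01]] 85.27245055093549 18.700000000000003
side {'mtx': array([[602.49578666,   0.        , 327.64875559],
       [  0.        , 602.49578666, 248.03423411],
       [  0.        ,   0.        ,   1.        ]]), 'k1': -0.01743338527657354, 'position': array([ -34.96668343, 1029.11875336,  738.16085193]), 'orientation': array([[-0.86752144, -0.21710999,  0.44751514],
       [-0.49681897,  0.42168889, -0.75851789],
       [-0.02403035, -0.88036455, -0.47368851]])}
side stapler_mid [(0.81, [407, 244, 431, 277]), (0.79, [392, 219, 430, 247])]
side keep_box [(0.85, [247, 140, 369, 305])]
side flap [(0.75, [246, 139, 350, 249])]
side flap_bar [(0.76, [248, 138, 354, 251]), (0.41, [216, 334, 256, 352]), (0.24, [269, 345, 324, 388])]
side tape_mid [(0.76, [265, 343, 324, 388])]
side cone_mid [(0.8, [358, 201, 376, 226])]
side stick_mid [(0.77, [216, 334, 257, 352])]
side jar_mid []
top {'mtx': array([[498.52406895,   0.        , 322.72016739],
       [  0.        , 498.52406895, 229.64310575],
       [  0.        ,   0.        ,   1.        ]]), 'k1': -0.10547388823601647, 'position': array([ 405.23996387,   11.78529277, 1125.25385822]), 'orientation': array([[ 0.00995621, -0.98838715,  0.15163022],
       [-0.99968715, -0.01331798, -0.02117136],
       [ 0.02294491, -0.15137199, -0.98821053]])}
top stapler_mid [(0.83, [373, 277, 418, 318]), (0.65, [436, 243, 462, 297])]
top keep_box [(0.65, [257, 142, 407, 250])]
top flap [(0.59, [261, 145, 411, 214])]
top flap_bar [(0.73, [260, 148, 411, 214])]
top tape_mid [(0.68, [160, 249, 212, 297])]
top cone_mid [(0.18, [437, 245, 461, 297])]
top stick_mid [(0.76, [191, 186, 194, 229]), (0.27, [446, 192, 475, 217])]
top jar_mid [(0.97, [153, 186, 174, 207])]
```

View pics/side0.png

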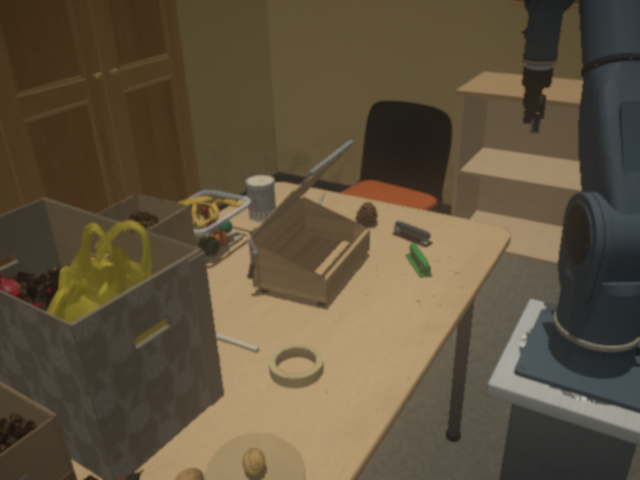

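View pics/top0.png

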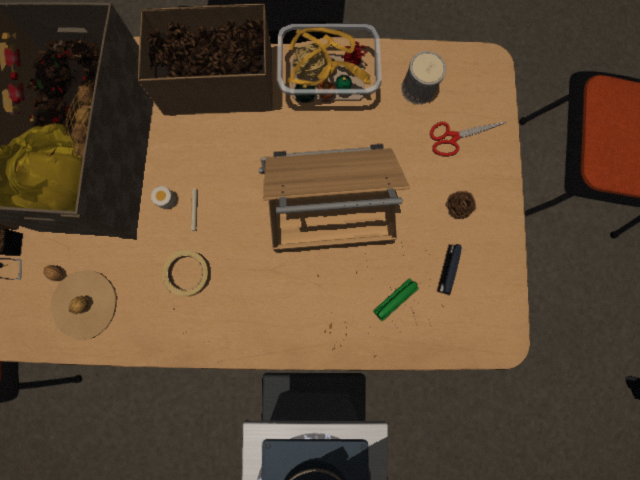

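Two stapler candidates in the top image: green at (396,298) and dark navy at (450,269). The green one is the named look-alike, so the navy one is the target. I'll check that in an enlarged crop and measure positions.

```bash
cat > h.py <<'E'
import numpy as np,cv2
from plant import env,get_image,camera_params,masks_of
def cam(name,s=None):
    p=camera_params(name)
    if 'mount' in p:
        T=np.eye(4);T[:3,:3]=np.array(s['eef_rot']);T[:3,3]=s['ee_pos']
        T=T@np.array(p['mount']);return p,T[:3,:3],T[:3,3]
    return p,np.array(p['orientation']),np.array(p['position'])
def slopes(p,uv):
    K=np.array(p['mtx']);dist=np.array([p['k1'],0,0,0,0.])
    return cv2.undistortPoints(np.array(uv,float).reshape(-1,1,2),K,dist).reshape(-1,2)
def world(p,R,t,uv,z):
    s=slopes(p,uv);z=np.asarray(z,float).reshape(-1,1)
    return (np.c_[s,np.ones(len(s))]*z)@R.T+t
def ray(p,R,t,uv,h):
    s=slopes(p,uv);d=np.c_[s,np.ones(len(s))]@R.T
    return t+d*((h-t[2])/d[:,2:3])
def cloud(name,d,mask,s=None):
    p,R,t=cam(name,s);m=mask&(d>0);v,u=np.nonzero(m)
    return world(p,R,t,np.c_[u,v],d[v,u])
def proj(p,R,t,P):
    c=(np.atleast_2d(P)-t)@R
    return cv2.projectPoints(c.reshape(-1,1,3),np.zeros(3),np.zeros(3),np.array(p['mtx']),np.array([p['k1'],0,0,0,0.]))[0].reshape(-1,2)
E
python3 - <<'E'
from h import *
z=np.load('top0.npz');d=z['d'];im=z['im']
cv2.imwrite('pics/crop0.png',cv2.resize(im[130:330,240:500],None,fx=3,fy=3,interpolation=cv2.INTER_CUBIC)[...,::-1][:600,:780])
p,R,t=cam('top')
def box(a,b,c,e):
    m=np.zeros((480,640),bool);m[b:e,a:c]=1;return cloud('top',d,m)
P=box(433,240,466,300);P=P[P[:,2]>12];print(len(P),P[:,2].max(),np.percentile(P[:,2],[5,50,95]))
Q=P[P[:,2]>25];c,(w,h),a=cv2.minAreaRect(Q[:,:2].astype(np.float32));print('stapler rect',c,w,h,a)
print(np.round(cv2.boxPoints((c,(w,h),a)),0)); print(Q.mean(0),np.linalg.svd(Q[:,:2]-Q[:,:2].mean(0),full_matrices=False)[2][0])
for n,b in dict(cone=(440,188,480,222),tape=(160,248,214,300),stick=(186,180,200,234),jar=(150,184,178,210),green=(370,275,420,322)).items():
    P=box(*b);P=P[P[:,2]>6];print(n,np.round(P.mean(0)),np.round(P.min(0)),np.round(P.max(0)))
P=box(255,140,412,255)
# sample depth points
for uv in [(340,206),(285,209),(398,202),(340,170),(270,195),(405,187),(265,158),(385,148),(278,245),(390,240),(330,240),(274,225),(393,220)]:
    q=world(p,R,t,[uv],[d[uv[1],uv[0]]]);print(uv,np.round(q[0]))
print(R, )
E
```

```text
483 40.51055480322498 [22.98816789 34.0255785  38.12628585]
stapler rect (489.60662841796875, -301.2999267578125) 22.83072280883789 113.4016342163086 75.47986602783203
[[ 432. -298.]
 [ 542. -327.]
 [ 547. -304.]
 [ 438. -276.]]
[ 489.15700063 -299.1276909    33.81945662] [-0.9629618   0.26963784]
cone [ 635. -322.   43.] [ 607. -357.    6.] [ 672. -295.   69.]
tape [475. 293.  21.] [425. 242.   6.] [525. 345.  28.]
stick [620. 284.   9.] [571. 278.   6.] [670. 290.  15.]
jar [641. 347.  39.] [622. 327.   6.] [666. 372.  50.]
green [ 420. -175.   29.] [ 375. -226.    6.] [ 467. -128.   42.]
(340, 206) [571. -34. 308.]
(285, 209) [565.  58. 307.]
(398, 202) [ 580. -133.  305.]
(340, 170) [661. -40. 208.]
(270, 195) [598.  87. 264.]
(405, 187) [ 614. -151.  272.]
(265, 158) [699. 109. 152.]
(385, 148) [ 775. -157.   -0.]
(278, 245) [532.  84.  74.]
(390, 240) [ 547. -156.   65.]
(330, 240) [544. -26.  74.]
(274, 225) [572.  92.  93.]
(393, 220) [ 587. -160.   87.]
[[ 0.00995621 -0.98838715  0.15163022]
 [-0.99968715 -0.01331798 -0.02117136]
 [ 0.02294491 -0.15137199 -0.98821053]]
```

View pics/crop0.png

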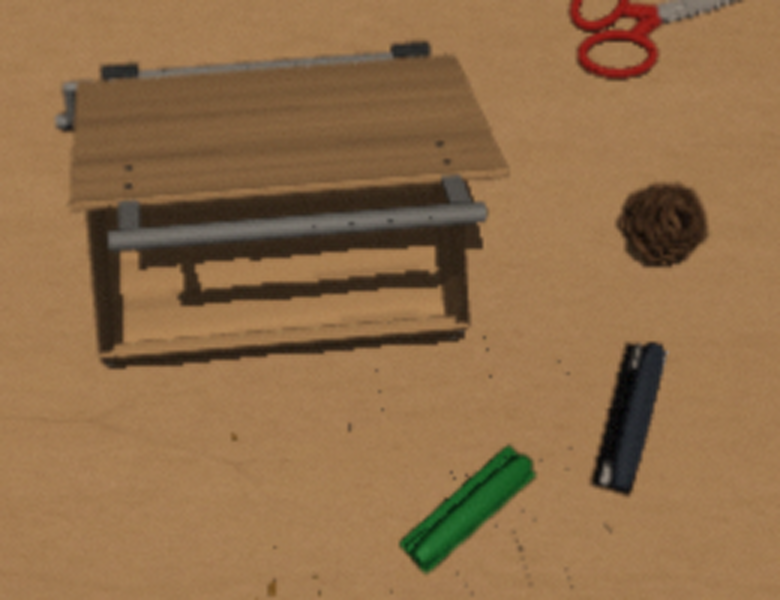

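The crop confirms it: the navy stapler at crop (628,418), image pixel (450,269), is the target. The green one at image (396,298) is the look-alike and stays. Next I'll fit the box and bar and check the wrist camera mount.

```bash
cat > fit.py <<'E'
from h import *
from scipy.optimize import least_squares
z=np.load('top0.npz');d=z['d']
print(camera_params('wrist')['mount'])
m=np.zeros((480,640),bool);m[140:256,255:412]=1
P=cloud('top',d,m)
# bar points
B=P[(P[:,2]>294)&(P[:,0]<590)]
B=B[B[:,2]>300]
u=np.linalg.svd(B[:,:2]-B[:,:2].mean(0),full_matrices=False)[2][0];u*=np.sign(u[1])
t=(B[:,:2]-B[:,:2].mean(0))@u
print('bar n',len(B),B.mean(0),'dir',u,'yaw',np.degrees(np.arctan2(-u[0],u[1])),'ext',t.min(),t.max(),'mid',B[:,:2].mean(0)+u*(t.min()+t.max())/2)
# front rim
F=P[(P[:,2]>66)&(P[:,2]<90)&(P[:,0]<560)]
uf=np.linalg.svd(F[:,:2]-F[:,:2].mean(0),full_matrices=False)[2][0];uf*=np.sign(uf[1])
print('rim',len(F),F.mean(0),'yaw',np.degrees(np.arctan2(-uf[0],uf[1])))
# flap plane
yaw=np.arctan2(-u[0],u[1]);X=np.array([np.cos(yaw),np.sin(yaw)])
G=P[(P[:,2]>165)&(P[:,2]<262)]
gx=G[:,:2]@X; A=np.polyfit(gx,G[:,2],1);print('flap slope deg',np.degrees(np.arctan(A[0])))
t2=(G[:,:2]@u);print('flap y ext centre',(np.percentile(t2,1)+np.percentile(t2,99))/2,np.percentile(t2,[1,99]), 'bar mid y',(B[:,:2].mean(0)+u*(t.min()+t.max())/2)@u)
print('bar x',B[:,:2].mean(0)@X,'rim x',np.percentile(F[:,:2]@X,[2,50,98]),'rim y',np.percentile(F[:,:2]@u,[1,99]))
E
python3 fit.py
```

```text
[[-3.97362331e-04 -9.53177994e-01 -3.02409578e-01  7.69962294e+01]
 [ 9.99999742e-01 -1.97713662e-04 -6.90804565e-04 -4.80174041e-02]
 [ 5.98669205e-04 -3.02409775e-01  9.53177827e-01 -1.80311187e+02]
 [ 0.00000000e+00  0.00000000e+00  0.00000000e+00  1.00000000e+00]]
bar n 873 [573.70127644 -31.99031024 304.97268206] dir [-0.09568706  0.99541147] yaw 5.490865560227309 ext -107.49408497862184 105.75998083423441 mid [573.7842421  -32.85338381]
rim 706 [540.96641903 -24.13345972  76.32162372] yaw 3.756102433932368
flap slope deg -47.93103930243554
flap y ext centre -87.11531085581434 [-214.4172953    40.18667359] bar mid y -87.60636169554543
bar x 568.0077699297591 rim x [529.78816932 534.85940321 560.82103724] rim y [-216.90080299   43.85618948]
```

```bash
python3 - <<'E'
from h import *
p,R,t=cam('top')
def seg(a,b,h):
    q=ray(p,R,t,[a,b],h);v=q[0]-q[1];print(np.round(q,1).tolist(),'len',round(np.linalg.norm(v),1),'yaw',round(np.degrees(np.arctan2(-v[0],v[1])),2),'mid',q.mean(0).round(1))
c=lambda x,y:(x/3+240-.33,y/3+130-.33)
seg(c(110,241),c(486,211),300)
seg(c(103,352),c(468,322),80)   # rim front top edge-ish
seg(c(70,207),c(508,172),269)   # flap free edge
seg(c(78,82),c(458,56),143)
z=np.load('top0.npz');d=z['d']
from scipy.optimize import least_squares
m=np.zeros((480,640),bool);m[140:256,255:412]=1
P=cloud('top',d,m)
B=P[(P[:,2]>285)&(P[:,0]<595)]
for th in (290,295,298,300,302):
    b=B[B[:,2]>th];k=np.polyfit(b[:,1],b[:,0],1);print(th,len(b),np.degrees(np.arctan(-k[0])),np.polyval(k,-33))
F=P[(P[:,2]>72)&(P[:,2]<88)&(P[:,0]<552)&(P[:,1]<80)&(P[:,1]>-140)]
k=np.polyfit(F[:,1],F[:,0],1);print('rim',len(F),np.degrees(np.arctan(-k[0])),np.polyval(k,-26))
G=P[(P[:,2]>155)&(P[:,2]<262)]
A=np.linalg.lstsq(np.c_[G,],np.ones(len(G)),rcond=None)[0];A/=np.linalg.norm(A);print('flap normal',A,'yaw',np.degrees(np.arctan2(A[1],A[0])))
E
```

```text
[[564.3, 72.5, 300.0], [584.7, -139.8, 300.0]] len 213.3 yaw 5.5 mid [574.5 -33.6 300. ]
[[527.2, 91.7, 80.0], [551.9, -166.1, 80.0]] len 259.0 yaw 5.46 mid [539.5 -37.2  80. ]
[[590.1, 98.7, 269.0], [615.3, -159.0, 269.0]] len 258.9 yaw 5.57 mid [602.7 -30.2 269. ]
[[704.4, 108.7, 143.0], [727.5, -151.2, 143.0]] len 260.9 yaw 5.08 mid [716.  -21.2 143. ]
290 922 5.400535746468697 573.9731994269914
295 901 5.469369894625342 573.7316131161587
298 894 5.487151617272893 573.7240245873514
300 873 5.474425566357548 573.7980436612141
302 803 5.428445030702355 573.9473251597336
rim 482 5.320582220275754 539.5300766106956
flap normal [0.73949084 0.0714655  0.66936237] yaw 5.520007720896475
```

```bash
cat > plan.py <<'E'
from h import *
from scipy.spatial.transform import Rotation as Ro
def Rt(yaw,th,flip=True):
    "approach azimuth yaw deg, tilt th deg; flip: tool x toward robot"
    y=np.radians(yaw);k=np.radians(th);a=np.array([np.cos(y),np.sin(y),0]);e=np.array([0,0,1.])
    z=np.sin(k)*a-np.cos(k)*e;x=np.cos(k)*a+np.sin(k)*e
    if flip:x=-x
    return np.c_[x,np.cross(z,x),z]
def delta(pos,R,s=None):
    s=s or env.sense();R0=np.array(s['eef_rot']);p0=np.array(s['ee_pos'])
    dp=R0.T@(np.array(pos,float)-p0);rv=Ro.from_matrix(R0.T@R).as_rotvec(degrees=True)
    print('t',dp.round(1),'a',rv.round(1),'|',round(np.linalg.norm(dp)),'mm',round(np.linalg.norm(rv)),'deg');return dp,rv
def state():
    s=env.sense();print('t',round(s['time'],2),'p',np.round(s['ee_pos'],1),'q',np.round(s['qpos'],2),'f',np.round(s['ft_force'],1),'gap',round(s['finger_gap'],1));print(np.round(s['eef_rot'],3));return s
C=np.array([630.5,-28,0]);YAW=5.45
X=np.array([np.cos(np.radians(YAW)),np.sin(np.radians(YAW)),0]);Y=np.array([-X[1],X[0],0])
def boxp(x,y,z): return C+x*X+y*Y+np.array([0,0,z])
E
python3 - <<'E'
from plan import *
s=state()
R=Rt(-15.6,40)
g=np.array([490,-300,31.5])  # grasp point
tcp=g+R[:,2]*18.7
print(tcp)
delta(tcp-R[:,2]*130+[0,0,30],R)
E
```

```text
t 0.9 p [ 288.  -610.5  192.3] q [ 1.05  0.58  0.02  1.44 -0.02  1.13 -0.06] f [-0.3 -0.4  0. ] gap 85.4
[[ 0.904  0.427 -0.   ]
 [ 0.427 -0.904  0.   ]
 [-0.    -0.    -1.   ]]
[ 501.57733763 -303.23245075   17.17496891]
t [ 261.  -241.4   45.5] a [ -48.1  -17.9 -132.1] | 358 mm 142 deg
```

```bash
python3 -m pendant '[{"tx":80,"ty":-70,"tz":-40,"az":-85},{"tx":80,"ty":-70,"tz":-40,"az":-85},{"tx":80,"ty":-70,"tz":-40,"az":-85},{"tx":80,"ty":-70,"tz":-40,"az":-85},{"tx":80,"ty":-70,"tz":-40,"az":-85},{"tx":80,"ty":-70,"tz":-40,"az":-85},{"tx":80,"ty":-70,"tz":-40,"az":-85},{"tx":80,"ty":-70,"tz":-40,"az":-85},{"tx":80,"ty":-70,"tz":-40,"az":-85},{"tx":80,"ty":-70,"tz":-40,"az":-85},{"tx":80,"ty":-70,"tz":-40,"az":-85}]' -1
python3 - <<'E'
from plan import *
s=state()
R=Rt(-15.6,40)
g=np.array([490,-300,31.5])  # grasp point
tcp=g+R[:,2]*18.7
delta(tcp-R[:,2]*130+[0,0,30],R)
E
```

```text
t 0.9 p [ 288.  -610.5  192.3] q [ 1.05  0.58  0.02  1.44 -0.02  1.13 -0.06] f [-0.3 -0.4  0. ] gap 85.4
[[ 0.904  0.427 -0.   ]
 [ 0.427 -0.904  0.   ]
 [-0.    -0.    -1.   ]]
t [ 261.  -241.4   45.5] a [ -48.1  -17.9 -132.1] | 358 mm 142 degschema error: expected keys tx, ty, tz, ax, ay, az
```

All six keys are required in every row.

```bash
python3 -m pendant '[{"tx":80,"ty":-70,"tz":-40,"ax":0,"ay":0,"az":-85},{"tx":80,"ty":-70,"tz":-40,"ax":0,"ay":0,"az":-85},{"tx":80,"ty":-70,"tz":-40,"ax":0,"ay":0,"az":-85},{"tx":80,"ty":-70,"tz":-40,"ax":0,"ay":0,"az":-85},{"tx":80,"ty":-70,"tz":-40,"ax":0,"ay":0,"az":-85},{"tx":80,"ty":-70,"tz":-40,"ax":0,"ay":0,"az":-85},{"tx":80,"ty":-70,"tz":-40,"ax":0,"ay":0,"az":-85},{"tx":80,"ty":-70,"tz":-40,"ax":0,"ay":0,"az":-85},{"tx":80,"ty":-70,"tz":-40,"ax":0,"ay":0,"az":-85},{"tx":80,"ty":-70,"tz":-40,"ax":0,"ay":0,"az":-85},{"tx":80,"ty":-70,"tz":-40,"ax":0,"ay":0,"az":-85}]' -1
python3 - <<'E'
from plan import *
s=state()
R=Rt(-15.6,40)
g=np.array([490,-300,31.5])  # grasp point
tcp=g+R[:,2]*18.7
delta(tcp-R[:,2]*130+[0,0,30],R)
E
```

```text
time: 2.0
ee_pos: [330.3, -513.2, 232.3]
eef_rot: [[-0.348, 0.938, 0.0], [0.938, 0.348, 0.0], [0.0, 0.0, -1.0]]
ft_force: [-0.6, 0.6, -0.1]
finger_gap: 85.4
t 2.0 p [ 330.3 -513.2  232.3] q [ 1.15  0.46 -0.36  1.55  0.17  1.16  1.12] f [-0.6  0.6 -0.1] gap 85.4
[[-0.348  0.938  0.   ]
 [ 0.938  0.348  0.   ]
 [ 0.     0.    -1.   ]]
t [186.3 166.   85.6] a [-18.8 -36.9 -51.8] | 264 mm 66 deg
```

```bash
python3 -m pendant '[{"tx":186,"ty":166,"tz":86,"ax":-18.8,"ay":-36.9,"az":-51.8},{"tx":186,"ty":166,"tz":86,"ax":-18.8,"ay":-36.9,"az":-51.8},{"tx":186,"ty":166,"tz":86,"ax":-18.8,"ay":-36.9,"az":-51.8},{"tx":186,"ty":166,"tz":86,"ax":-18.8,"ay":-36.9,"az":-51.8},{"tx":186,"ty":166,"tz":86,"ax":-18.8,"ay":-36.9,"az":-51.8},{"tx":186,"ty":166,"tz":86,"ax":-18.8,"ay":-36.9,"az":-51.8},{"tx":186,"ty":166,"tz":86,"ax":-18.8,"ay":-36.9,"az":-51.8},{"tx":186,"ty":166,"tz":86,"ax":-18.8,"ay":-36.9,"az":-51.8},{"tx":186,"ty":166,"tz":86,"ax":-18.8,"ay":-36.9,"az":-51.8},{"tx":186,"ty":166,"tz":86,"ax":-18.8,"ay":-36.9,"az":-51.8},{"tx":186,"ty":166,"tz":86,"ax":-18.8,"ay":-36.9,"az":-51.8}]' -1
python3 - <<'E'
from plan import *
s=state()
R=Rt(-15.6,40)
g=np.array([490,-300,31.5])  # grasp point
tcp=g+R[:,2]*18.7
delta(tcp-R[:,2]*130+[0,0,30],R)
im,d=get_image('wrist');cv2.imwrite('pics/w1.png',im[...,::-1])
M=masks_of('wrist','stapler_mid');print([(m['p'],m['bbox']) for m in M])
p,Rc,tc=cam('wrist',s)
print(d[d>0].min())
for m in M[:2]:
    P=cloud('wrist',d,m['mask'],s);Q=P[P[:,2]>26]
    print(len(P),len(Q),Q.max(0) if len(Q) else '')
    if len(Q)>20: print(cv2.minAreaRect(Q[:,:2].astype(np.float32)),Q.mean(0),np.linalg.svd(Q[:,:2]-Q[:,:2].mean(0),full_matrices=False)[2][0])
E
```

```text
time: 3.1
ee_pos: [415.0, -288.5, 138.4]
eef_rot: [[-0.771, 0.452, 0.448], [0.39, 0.892, -0.23], [-0.503, -0.002, -0.864]]
ft_force: [-0.0, -0.3, -1.9]
finger_gap: 85.4
t 3.1 p [ 415.  -288.5  138.4] q [ 1.39  0.37 -1.1   2.44  1.66  0.36 -0.06] f [-0.  -0.3 -1.9] gap 85.4
[[-0.771  0.452  0.448]
 [ 0.39   0.892 -0.23 ]
 [-0.503 -0.002 -0.864]]
t [-5.9  9.7 -6.3] a [-6.6 -9.8 -9.2] | 13 mm 15 deg
[(0.76, [314.2, 151.3, 360.4, 258.1]), (0.57, [396.1, 0.5, 531.3, 163.9]), (0.21, [589.9, 369.2, 640.0, 436.5])]
55.70787
3204 1734 [ 543.61566103 -281.24566759   37.17368444]
((489.371337890625, -301.52874755859375), (19.552553176879883, 111.42224884033203), 74.20707702636719) [ 479.55971782 -298.11649562   34.24964055] [ 0.96245084 -0.27145604]
9054 4723 [ 459.30186666 -132.29143464   38.24523478]
((420.5180969238281, -177.13165283203125), (21.311927795410156, 111.57881164550781), 43.17473602294922) [ 413.53891029 -172.95023567   33.71026986] [ 0.66181353 -0.74966849]
```

View pics/w1.png

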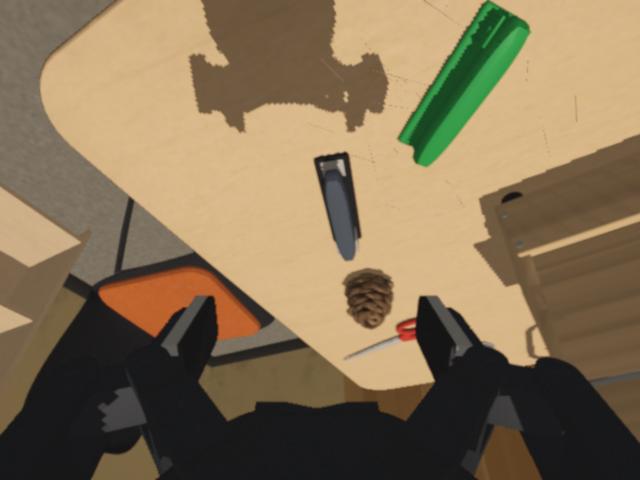

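The wrist view shows the navy stapler at (338,205) and the green one at (465,80). Its centre measures (489,-301), which agrees with the top camera. Joint 4 is near its limit here, so I'll go directly above the stapler, farther out.

```bash
python3 - <<'E'
from plan import *
s=env.sense()
for th in (30,35,40):
    R=Rt(-15.7,th)
    g=np.array([489.5,-301.3,31.5]);tcp=g+R[:,2]*18.7
    delta(tcp+[0,0,70],R)
E
```

```text
t [-45.2  25.2  86.2] a [-5.6  0.1 -9.9] | 101 mm 11 deg
t [-46.8  25.5  86.1] a [-6.  -4.9 -9.6] | 101 mm 12 deg
t [-48.4  25.8  85.9] a [-6.4 -9.9 -9.4] | 102 mm 15 deg
```

```bash
python3 -m pendant '[{"tx":-48.4,"ty":25.8,"tz":85.9,"ax":0,"ay":0,"az":0},{"tx":-48.4,"ty":25.8,"tz":85.9,"ax":0,"ay":0,"az":0},{"tx":-48.4,"ty":25.8,"tz":85.9,"ax":-6.4,"ay":-9.9,"az":-9.4},{"tx":-48.4,"ty":25.8,"tz":85.9,"ax":-6.4,"ay":-9.9,"az":-9.4},{"tx":-48.4,"ty":25.8,"tz":85.9,"ax":-6.4,"ay":-9.9,"az":-9.4},{"tx":-48.4,"ty":25.8,"tz":85.9,"ax":-6.4,"ay":-9.9,"az":-9.4},{"tx":-48.4,"ty":25.8,"tz":85.9,"ax":-6.4,"ay":-9.9,"az":-9.4}]' -1
python3 - <<'E'
from plan import *
s=state()
R=Rt(-15.7,40)
g=np.array([489.5,-301.3,31.5]);tcp=g+R[:,2]*18.7
delta(tcp+[0,0,70],R)
delta(tcp,R)
E
```

```text
time: 3.9
ee_pos: [499.5, -305.2, 84.2]
eef_rot: [[-0.741, 0.274, 0.613], [0.212, 0.962, -0.175], [-0.637, 0.0, -0.771]]
ft_force: [-0.2, 0.9, -0.1]
finger_gap: 85.3
t 3.9 p [ 499.5 -305.2   84.2] q [ 1.4   0.79 -1.27  2.46  2.18  0.72 -0.23] f [-0.2  0.9 -0.1] gap 85.3
[[-0.741  0.274  0.613]
 [ 0.212  0.962 -0.175]
 [-0.637  0.    -0.771]]
t [-2.9  1.1 -1.4] a [-0.1 -0.4 -0.2] | 3 mm 0 deg
t [41.7  1.1 52.5] a [-0.1 -0.4 -0.2] | 67 mm 0 deg
```

```bash
python3 -m pendant '[{"tx":21,"ty":1,"tz":26,"ax":0,"ay":0,"az":0},{"tx":21,"ty":1,"tz":26,"ax":0,"ay":0,"az":0},{"tx":21,"ty":1,"tz":26,"ax":0,"ay":0,"az":0}]' -1
python3 - <<'E'
from plan import *
s=state()
R=Rt(-15.7,40)
g=np.array([489.5,-301.3,31.5]);tcp=g+R[:,2]*18.7
delta(tcp,R)
im,d=get_image('side');cv2.imwrite('pics/s1.png',im[...,::-1])
E
```

```text
time: 4.2
ee_pos: [503.9, -307.3, 48.3]
eef_rot: [[-0.748, 0.273, 0.605], [0.217, 0.962, -0.166], [-0.627, 0.006, -0.779]]
ft_force: [-0.4, 0.2, 0.5]
finger_gap: 85.3
t 4.2 p [ 503.9 -307.3   48.3] q [ 1.45  1.08 -1.52  2.46  2.04  1.04 -0.  ] f [-0.4  0.2  0.5] gap 85.3
[[-0.748  0.273  0.605]
 [ 0.217  0.962 -0.166]
 [-0.627  0.006 -0.779]]
t [22.2  1.7 22.1] a [ 0.2 -1.2 -0.4] | 31 mm 1 deg
```

View pics/s1.png

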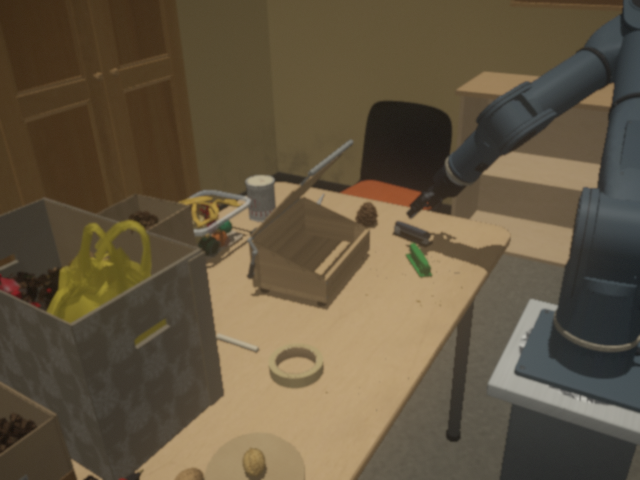

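The solver has driven joints 3 and 4 to their limits. I'll fit a kinematic model from the poses recorded so far to choose a reachable tilt and elbow.

```bash
cat > kin.py <<'E'
import numpy as np, itertools
from scipy.spatial.transform import Rotation as Ro
from scipy.optimize import least_squares
D=[([1.046,.576,.025,1.437,-.015,1.129,-.057],[288,-610.5,192.3],[[.904,.427,0],[.427,-.904,0],[0,0,-1]]),
([1.15,.46,-.36,1.55,.17,1.16,1.12],[330.3,-513.2,232.3],[[-.348,.938,0],[.938,.348,0],[0,0,-1]]),
([1.39,.37,-1.1,2.44,1.66,.36,-.06],[415,-288.5,138.4],[[-.771,.452,.448],[.39,.892,-.23],[-.503,-.002,-.864]]),
([1.4,.79,-1.27,2.46,2.18,.72,-.23],[499.5,-305.2,84.2],[[-.741,.274,.613],[.212,.962,-.175],[-.637,0,-.771]]),
([1.45,1.08,-1.52,2.46,2.04,1.04,0],[503.9,-307.3,48.3],[[-.748,.273,.605],[.217,.962,-.166],[-.627,.006,-.779]])]
def fk(q,p,sg):
    off=p[0];o7=p[1]
    R=Ro.from_euler('z',off+sg[0]*q[0]);x=np.array([0,0,p[2]])
    R=R*Ro.from_euler('y',q[1]);x=x+R.apply([p[4],0,p[3]])
    R=R*Ro.from_euler('z',sg[1]*q[2]);
    R=R*Ro.from_euler('y',q[3]);x=x+R.apply([p[6],0,p[5]])
    R=R*Ro.from_euler('z',sg[2]*q[4])
    R=R*Ro.from_euler('y',q[5]);x=x+R.apply([p[8],0,p[7]])
    R=R*Ro.from_euler('z',o7+sg[3]*q[6])
    return x,R
def res(p,sg):
    r=[]
    for q,x,R in D:
        a,b=fk(q,p,sg);r+=list((a-x));r+=list(300*(b.as_matrix()-np.array(R)).ravel())
    return np.array(r)
if __name__=='__main__':
    best=[]
    for sg in itertools.product([1,-1],repeat=4):
        for o in (0,1.57,3.14,-1.57):
            f=least_squares(res,[-2.2,o,340,400,0,450,0,250,0],args=(sg,),loss='soft_l1',f_scale=20)
            best.append((f.cost,sg,f.x.round(3).tolist()))
    best.sort(key=lambda t:t[0])
    for b in best[:3]:print(b, )
    print(np.abs(res(best[0][2],best[0][1])).reshape(5,-1).max(1))
E
python3 kin.py
```

```text
(np.float64(591.4549448553994), (-1, -1, -1, -1), [-25.186, 1.526, 245.872, 533.19, 31.223, 357.868, -37.539, 367.777, -15.167])
(np.float64(591.454944855996), (-1, -1, -1, -1), [-0.053, 1.526, 245.872, 533.19, 31.223, 357.868, -37.539, 367.777, -15.167])
(np.float64(23989.95267994819), (1, -1, -1, -1), [-2.362, 1.692, 3.187, 856.995, 6.002, 560.733, 161.894, 149.962, 229.17])
[ 8.67649675  8.38976797 12.65945704 10.09456222 12.32966105]
```

```bash
python3 - <<'E'
import kin,numpy as np
from kin import *
src=open('kin.py').read()
src=src.replace("x=x+R.apply([p[4],0,p[3]])\n    R=R*Ro.from_euler('z',sg[1]*q[2]);","x=x+R.apply([p[9],0,0])\n    R=R*Ro.from_euler('z',sg[1]*q[2]);x=x+R.apply([p[4],0,p[3]])")
open('kin.py','w').write(src)
E
python3 - <<'E'
from kin import *
from h import env
s=env.sense();D.append((s['qpos'],s['ee_pos'],s['eef_rot']))
sg=(-1,)*4
f=least_squares(res,[0,1.57,340,450,30,400,-30,250,0,0],args=(sg,))
print(f.x.round(3),np.abs(f.fun).reshape(6,-1).max(1),f.cost)
f=least_squares(lambda p:res([0,np.pi/2,*p],sg),[340,450,30,400,-30,250,0,0])
print(f.x.round(1),np.abs(f.fun).reshape(6,-1).max(1),f.cost)
E
```

```text
[-4.60000e-02  1.53300e+00  4.00567e+02  5.58210e+02 -9.79600e+01
  3.92658e+02 -2.66500e+00  5.29007e+02 -4.43430e+01  6.27030e+01] [15.51222356  2.21961305  5.75029514  8.77301408 10.95172076  8.24371716] 568.1281564234081
[ 468.4  578.  -142.1  408.7   21.3  593.   -44.    88.7] [42.94978812 15.62996387  5.18083115 10.04040767  5.67183664  8.82168716] 1608.040072075054
```

```bash
cat > kin2.py <<'E'
import numpy as np
from kin import D as D0,Ro,least_squares
D=list(D0)
def fk(q,p):
    z=lambda a:Ro.from_euler('z',a);y=lambda a:Ro.from_euler('y',a)
    R=z(p[0]-q[0])*y(q[1]);x=np.array([0,0,p[2]])
    R=R*z(-q[2]);x=x+R.apply([p[3],p[4],p[5]])
    R=R*y(q[3]);x=x+R.apply([p[6],p[7],0])
    R=R*z(-q[4]);x=x+R.apply([0,0,p[8]])
    R=R*y(q[5]);x=x+R.apply([p[9],p[10],p[11]])
    return x,R*z(p[1]-q[6])
W=np.r_[np.ones(3),np.ones(9)*300]
def res(p,D):
    r=[]
    for q,x,R in D:
        a,b=fk(q,p);r+=list(a-x);r+=list(300*(b.as_matrix()-np.array(R)).ravel())
    pri=(np.array(p[3:12])-[0,0,450,0,0,400,0,0,250])*np.array([.02,.02,.001,.02,.02,.001,.02,.02,.001])
    return np.r_[r,pri]
def fit(D):
    f=least_squares(res,[0,1.57,340,0,0,450,0,0,400,0,0,250],args=(D,));return f
if __name__=='__main__':
    from h import env
    s=env.sense();D.append((s['qpos'],s['ee_pos'],s['eef_rot']))
    f=fit(D);print(f.x.round(3));n=len(D);r=f.fun[:12*n].reshape(n,12);print(np.abs(r[:,:3]).max(1).round(1),np.abs(r[:,3:]).max(1).round(1))
E
python3 kin2.py
```

```text
[ 2.00000e-03  1.57400e+00  2.68112e+02 -1.46420e+01 -1.98600e+01
  6.00350e+02  1.67750e+01 -1.98670e+01  4.04908e+02  1.75800e+00
 -8.60300e+00  3.98493e+02]
[1.7 2.4 1.8 3.4 3.  2.2] [0.6 1.8 2.6 1.3 2.4 0.6]
```

```bash
cat > ik.py <<'E'
from kin2 import *
from plan import *
P0=np.array([2e-3,1.574,268.1,-14.64,-19.86,600.35,16.775,-19.867,404.9,1.758,-8.6,398.5])
lo=np.array([-2.76,-.34,-1.52,.19,-1.09,.17,-2.82]);hi=np.array([2.76,2.15,1.57,2.46,4.23,1.99,2.82])
def ik(x,R,n=40,seed=0,q0=None):
    rng=np.random.default_rng(seed);out=[]
    def f(q):
        a,b=fk(q,P0);mg=np.minimum(q-lo,hi-q)
        return np.r_[a-x,300*(b.as_matrix()-R).ravel(),2*np.maximum(0,.25-mg)/.25]
    for i in range(n):
        st=rng.uniform(lo,hi) if q0 is None or i else np.clip(q0,lo+1e-3,hi-1e-3)
        r=least_squares(f,st,bounds=(lo,hi),max_nfev=80)
        e=np.abs(r.fun[:12]).max()
        if e<4: out.append((np.minimum(r.x-lo,hi-r.x).min(),r.x,e))
    out.sort(key=lambda t:-t[0]);return out
E
python3 - <<'E'
from ik import *
def show(n,x,R):
    o=ik(x,R,24);seen=[]
    print(n,len(o))
    for m,q,e in o:
        if all(np.abs(q-s).max()>.4 for s in seen):
            seen.append(q)
            if len(seen)<3:print('   margin',round(m,2),q.round(2),round(e,1))
for fl in (True,False):
  for th in (0,20,30,40):
    R=Rt(-15.7,th,fl);g=np.array([489.5,-301.3,31.5]);show(('pick',fl,th),g+18.7*R[:,2],R)
  for th in (25,30,40):
    R=Rt(YAW,th,fl);show(('place',fl,th),boxp(-5,0,66)+18.7*R[:,2],R)
    R=Rt(YAW,th,fl);show(('mouth',fl,th),boxp(-80,0,125)+18.7*R[:,2],R)
E
```

```text
('pick', True, 0) 15
   margin 0.57 [ 1.01  0.78 -0.89  1.89  0.79  0.88  1.01] 0.0
   margin 0.52 [ 0.76  0.68 -0.45  1.88  0.45  0.69  1.34] 0.0
('pick', True, 20) 11
   margin 0.25 [ 1.3   0.89 -1.27  2.21  1.51  0.81  0.38] 0.0
   margin 0.25 [ 1.09  0.7  -0.84  2.21  1.49  0.43  0.37] 0.0
('pick', True, 30) 13
   margin 0.13 [ 0.38  0.67  0.34  2.33  3.98  0.5  -2.12] 0.0
   margin 0.1 [ 1.06  0.7  -0.71  2.36  2.41  0.41 -0.49] 0.0
('pick', True, 40) 14
   margin 0.0 [ 0.1   1.11  1.07  2.46  4.09  1.39 -2.28] 0.7
('place', True, 25) 9
   margin 0.3 [ 0.72  0.79 -1.15  2.16  1.55  0.71  0.22] 0.0
('mouth', True, 25) 12
   margin 0.19 [ 0.71  0.49 -0.97  2.27  1.33  0.42  0.34] 0.0
   margin 0.0 [-0.14  0.4   0.22  2.23 -1.01  0.17  2.69] 0.4
('place', True, 30) 11
   margin 0.22 [ 0.53  0.65 -0.76  2.24  1.96  0.42 -0.22] 0.0
   margin 0.22 [ 0.78  0.87 -1.27  2.24  1.76  0.82  0.04] 0.0
('mouth', True, 30) 11
   margin 0.11 [ 0.74  0.5  -1.    2.35  1.74  0.42 -0.05] 0.0
   margin 0.0 [-0.06  0.4   0.17  2.32  4.18  0.17 -2.47] 0.3
('place', True, 40) 12
   margin 0.11 [-0.47 
[... 703 characters left out ...]
 1.37  0.17 -2.82] 3.0
('mouth', False, 25) 12
   margin 0.08 [ 0.56  0.43 -0.74  2.27  1.26  0.29 -2.74] 0.1
   margin 0.0 [-0.14  0.4   0.22  2.23 -1.02  0.17 -0.44] 0.2
('place', False, 30) 9
   margin 0.1 [ 0.35  0.6  -0.48  2.23  2.25  0.27  2.61] 0.0
   margin 0.1 [-0.14  0.6   0.26  2.2   4.04  0.27  0.77] 0.1
('mouth', False, 30) 9
   margin 0.0 [-0.06  0.4   0.17  2.32  4.18  0.17  0.67] 0.3
   margin 0.0 [ 0.41  0.4  -0.49  2.35  2.19  0.17  2.65] 0.1
('place', False, 40) 10
   margin 0.11 [-0.47  0.87  0.88  2.35  3.98  0.93  0.73] 0.0
   margin 0.1 [-0.16  0.68  0.33  2.36  3.62  0.64  1.19] 0.0
('mouth', False, 40) 10
   margin 0.0 [-0.56  0.8   1.17  2.46  4.22  1.05  0.65] 2.7
```

A tilt of about 30° stays inside the joint ranges and still clears the bar by calculation. I'll back up and re-tilt to 30°.

```bash
python3 - <<'E'
from plan import *
R=Rt(-15.7,30);g=np.array([489.5,-301.3,31.5]);tcp=g+R[:,2]*18.7
delta(tcp+[0,0,60],R)
E
```

```text
t [-10.7   1.7 -24.1] a [ 0.2  9.  -0.3] | 26 mm 9 deg
```

```bash
python3 -m pendant '[{"tx":-10.7,"ty":1.7,"tz":-24,"ax":0,"ay":9,"az":0},{"tx":-10.7,"ty":1.7,"tz":-24,"ax":0,"ay":9,"az":0},{"tx":-10.7,"ty":1.7,"tz":-24,"ax":0,"ay":9,"az":0}]' -1
python3 - <<'E'
from ik import *
s=state()
R=Rt(-15.7,30);g=np.array([489.5,-301.3,31.5])-4*np.array([.963,-.27,0]);tcp=g+R[:,2]*18.7
delta(tcp,R)
x,r=fk(s['qpos'],P0);print('model err',x-s['ee_pos'])
print(ik(tcp,R,3,q0=s['qpos'])[0])
E
```

```text
time: 4.55
ee_pos: [502.2, -304.5, 79.6]
eef_rot: [[-0.83, 0.274, 0.486], [0.239, 0.962, -0.135], [-0.504, 0.004, -0.864]]
ft_force: [1.0, 0.6, 0.3]
finger_gap: 85.3
t 4.55 p [ 502.2 -304.5   79.6] q [ 1.44  0.9  -1.48  2.31  1.67  0.86  0.24] f [1.  0.6 0.3] gap 85.3
[[-0.83   0.274  0.486]
 [ 0.239  0.962 -0.135]
 [-0.504  0.004 -0.864]]
t [39.  -0.7 51.6] a [ 0.1  0.3 -0.3] | 65 mm 0 deg
model err [ 3.34437857 -1.87201939 -3.99339003]
(np.float64(0.09000343528768484), array([ 1.21007358,  0.77923067, -0.97170022,  2.36999656,  2.13551108,
        0.56260007, -0.19963324]), np.float64(0.015481525998779944))
```

```bash
python3 -m pendant '[{"tx":20,"ty":0,"tz":26,"ax":0,"ay":0,"az":0},{"tx":20,"ty":0,"tz":26,"ax":0,"ay":0,"az":0},{"tx":20,"ty":0,"tz":26,"ax":0,"ay":0,"az":0}]' -1
python3 - <<'E'
from ik import *
s=state()
R=Rt(-15.7,30);g=np.array([489.5,-301.3,31.5])-4*np.array([.963,-.27,0]);tcp=g+R[:,2]*18.7
delta(tcp,R)
E
```

```text
time: 4.85
ee_pos: [497.9, -302.6, 47.0]
eef_rot: [[-0.831, 0.273, 0.485], [0.238, 0.962, -0.135], [-0.504, 0.004, -0.864]]
ft_force: [0.2, 0.4, -0.0]
finger_gap: 85.4
t 4.85 p [ 497.9 -302.6   47. ] q [ 1.41  0.96 -1.45  2.34  1.77  0.9   0.16] f [ 0.2  0.4 -0. ] gap 85.4
[[-0.831  0.273  0.485]
 [ 0.238  0.962 -0.135]
 [-0.504  0.004 -0.864]]
t [18.7 -1.1 25.8] a [ 0.1  0.2 -0.2] | 32 mm 0 deg
```

```bash
python3 -m pendant '[{"tx":18.7,"ty":-1,"tz":25.8,"ax":0,"ay":0,"az":0},{"tx":18.7,"ty":-1,"tz":25.8,"ax":0,"ay":0,"az":0},{"tx":18.7,"ty":-1,"tz":25.8,"ax":0,"ay":0,"az":0}]' -1
python3 - <<'E'
from ik import *
s=state()
R=Rt(-15.7,30);g=np.array([489.5,-301.3,31.5])-4*np.array([.963,-.27,0]);tcp=g+R[:,2]*18.7
delta(tcp,R)
im,d=get_image('wrist');cv2.imwrite('pics/w2.png',im[...,::-1])
E
```

```text
time: 5.15
ee_pos: [494.8, -302.1, 15.9]
eef_rot: [[-0.831, 0.272, 0.485], [0.237, 0.962, -0.133], [-0.503, 0.004, -0.864]]
ft_force: [0.1, -0.3, 0.9]
finger_gap: 85.2
t 5.15 p [ 494.8 -302.1   15.9] q [ 1.38  1.03 -1.41  2.37  1.87  0.94  0.1 ] f [ 0.1 -0.3  0.9] gap 85.2
[[-0.831  0.272  0.485]
 [ 0.237  0.962 -0.133]
 [-0.503  0.004 -0.864]]
t [ 0.3 -0.7  0.5] a [ 0.2  0.2 -0.2] | 1 mm 0 deg
```

View pics/w2.png

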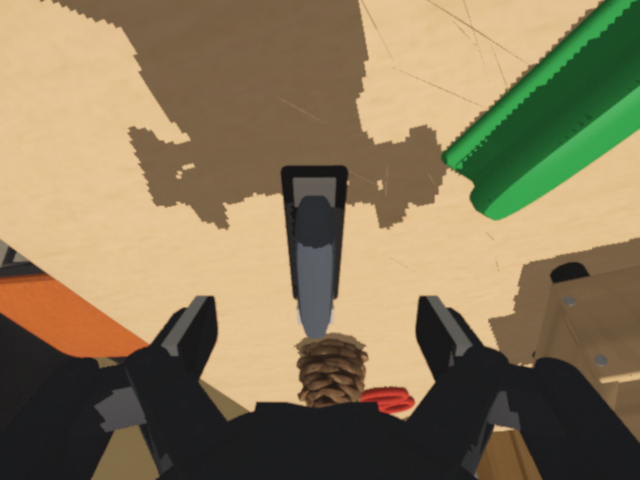

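The wrist view shows the stapler at (316,250), centred between the fingers. Closing now.

```bash
python3 -m pendant '[{"tx":0,"ty":0,"tz":0,"ax":0,"ay":0,"az":0},{"tx":0,"ty":0,"tz":0,"ax":0,"ay":0,"az":0},{"tx":0,"ty":0,"tz":0,"ax":0,"ay":0,"az":0},{"tx":0,"ty":0,"tz":0,"ax":0,"ay":0,"az":0},{"tx":0,"ty":0,"tz":0,"ax":0,"ay":0,"az":0},{"tx":0,"ty":0,"tz":0,"ax":0,"ay":0,"az":0},{"tx":0,"ty":0,"tz":0,"ax":0,"ay":0,"az":0},{"tx":0,"ty":0,"tz":0,"ax":0,"ay":0,"az":0}]' 1
python3 - <<'E'
from ik import *
s=state()
R=Rt(-15.7,30)
delta(np.array(s['ee_pos'])+[0,0,120],np.array(s['eef_rot']))
im,d=get_image('wrist');cv2.imwrite('pics/w3.png',im[...,::-1])
E
```

```text
time: 6.0
ee_pos: [495.2, -302.4, 16.5]
eef_rot: [[-0.83, 0.272, 0.486], [0.237, 0.962, -0.134], [-0.504, 0.004, -0.864]]
ft_force: [0.9, -0.5, 0.2]
finger_gap: 0.2
t 6.0 p [ 495.2 -302.4   16.5] q [ 1.38  1.03 -1.41  2.37  1.87  0.94  0.1 ] f [ 0.9 -0.5  0.2] gap 0.2
[[-0.83   0.272  0.486]
 [ 0.237  0.962 -0.134]
 [-0.504  0.004 -0.864]]
t [ -60.5    0.5 -103.6] a [0. 0. 0.] | 120 mm 0 deg
```

View pics/w3.png

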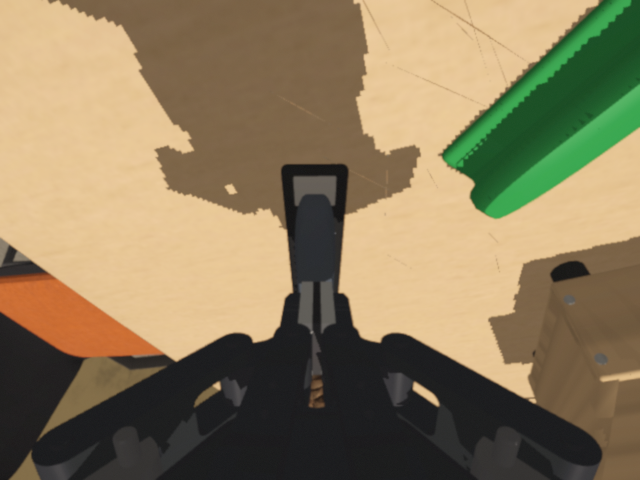

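The gap reads 0.2 mm, so nothing seems to be held. I'll check the geometry in the depth image.

```bash
python3 - <<'E'
from plan import *
s=state()
im,d=get_image('wrist')
p,R,t=cam('wrist',s);Rt_=np.array(s['eef_rot'])
print('tcp px',proj(p,R,t,s['ee_pos']),'grasp px',proj(p,R,t,np.array(s['ee_pos'])-18.7*Rt_[:,2]),'stapler mid',proj(p,R,t,[489.5,-301.3,18.5]),'ends',proj(p,R,t,[[489.5-55,-301.3+15.4,37],[489.5+55,-301.3-15.4,37]]))
for uv in [(316,180),(316,215),(316,250),(316,270),(300,300),(335,300),(300,320),(335,320),(317,300),(290,345),(317,390),(200,250),(317,330)]:
    dd=d[uv[1],uv[0]];q=world(p,R,t,[uv],[dd])[0]
    print(uv,round(float(dd)),q.round(0),'tool',(Rt_.T@(q-s['ee_pos'])).round(0))
print(camera_params('wrist')['mtx'])
cv2.imwrite('pics/w3c.png',cv2.resize(im[150:430,220:420],None,fx=2.1,fy=2.1,interpolation=cv2.INTER_CUBIC)[...,::-1])
E
```

```text
t 6.05 p [ 495.3 -302.4   16.5] q [ 1.38  1.03 -1.41  2.37  1.87  0.94  0.1 ] f [-1.1 -1.2 -0.2] gap 0.2
[[-0.83   0.272  0.486]
 [ 0.237  0.962 -0.134]
 [-0.504  0.004 -0.864]]
tcp px [[316.46212615 268.56245293]] grasp px [[316.45630247 282.96125688]] stapler mid [[315.4884187  265.16081236]] ends [[314.83466632 214.95869726]
 [316.00305979 342.13111782]]
(316, 180) 160 [ 441. -287.    7.] tool [ 53.  -0. -20.]
(316, 215) 141 [ 439. -287.   33.] tool [ 42.  -0. -43.]
(316, 250) 151 [ 456. -291.   37.] tool [ 25.  -0. -38.]
(316, 270) 164 [ 471. -296.   36.] tool [ 12.  -0. -29.]
(300, 300) 137 [ 456. -298.   61.] tool [ 11.  -7. -58.]
(335, 300) 144 [ 466. -286.   57.] tool [  8.   8. -51.]
(300, 320) 121 [ 448. -295.   74.] tool [ 12.  -6. -74.]
(335, 320) 121 [ 451. -283.   74.] tool [ 12.   7. -74.]
(317, 300) 136 [ 457. -292.   61.] tool [ 12.   0. -58.]
(290, 345) 107 [ 439. -295.   87.] tool [ 13.  -8. -89.]
(317, 390) 284 [ 629. -340.   39.] tool [-132.    0.   51.]
(200, 250) 210 [ 480. -372.   -1.] tool [  5. -71.  17.]
(317, 330) 122 [ 452. -290.   77.] tool [  8.   0. -74.]
[[345.02270103   0.         316.29831546]
 [  0.         345.02270103 233.24696225]
 [  0.           0.           1.        ]]
```

View pics/w3c.png

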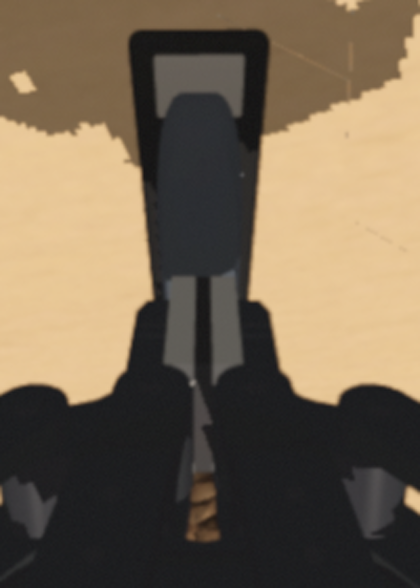

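```bash
python3 -m pendant '[{"tx":-5,"ty":0,"tz":-9,"ax":0,"ay":0,"az":0},{"tx":-20,"ty":0,"tz":-34,"ax":0,"ay":0,"az":0},{"tx":-20,"ty":0,"tz":-34,"ax":0,"ay":0,"az":0},{"tx":-20,"ty":0,"tz":-34,"ax":0,"ay":0,"az":0}]' 1
python3 - <<'E'
from plan import *
s=state()
im,d=get_image('wrist');cv2.imwrite('pics/w4.png',im[...,::-1])
im,d=get_image('side');cv2.imwrite('pics/s4.png',cv2.resize(im[150:300,340:500],None,fx=4,fy=4)[...,::-1])
E
```

```text
time: 6.5
ee_pos: [495.5, -303.2, 57.1]
eef_rot: [[-0.83, 0.273, 0.487], [0.237, 0.962, -0.136], [-0.506, 0.002, -0.863]]
ft_force: [-1.3, -0.1, -0.8]
finger_gap: 0.0
t 6.5 p [ 495.5 -303.2   57.1] q [ 1.42  0.93 -1.44  2.34  1.75  0.87  0.17] f [-1.3 -0.1 -0.8] gap 0.0
[[-0.83   0.273  0.487]
 [ 0.237  0.962 -0.136]
 [-0.506  0.002 -0.863]]
```

View pics/w4.png

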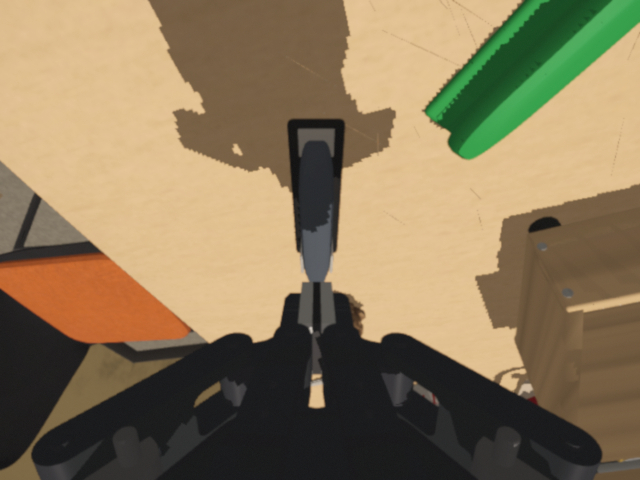

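View pics/s4.png

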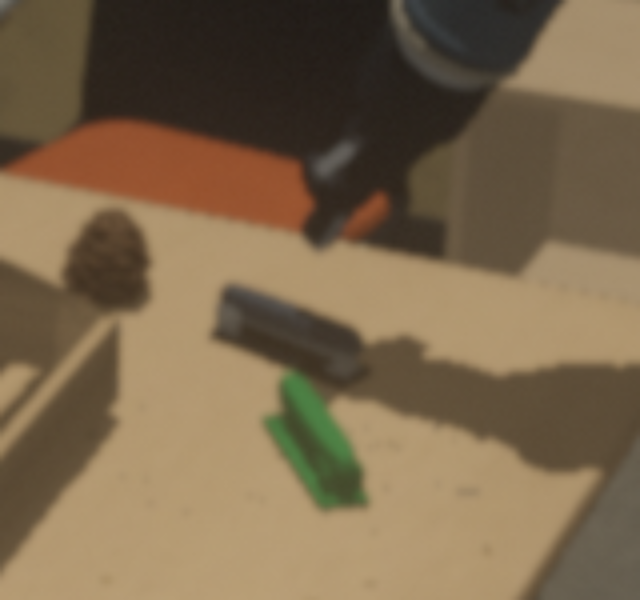

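The side view shows the stapler still on the table and the fingertip at crop (322,240), with empty fingers. I'll compare the reported TCP with the fingertip pixel.

```bash
python3 - <<'E'
from plan import *
s=env.sense()
T=np.array(s['eef_rot']);e=np.array(s['ee_pos'])
p,R,t=cam('side')
print('tcp in side',proj(p,R,t,e),'crop',(proj(p,R,t,e)-[340,150])*4)
for b in (20,40,60,80): print(b,(proj(p,R,t,e-b*T[:,2])-[340,150])*4)
print('stapler mid crop',(proj(p,R,t,[489.5,-301.3,18.5])-[340,150])*4)
im,d=get_image('side')
m=np.zeros((480,640),bool);m[205:213,414:426]=1
print(np.round(d[200:216:2,410:432:2]))
for uv in [(420,208),(421,209),(419,205),(422,200)]:
    print(uv,world(p,R,t,[uv],[d[uv[1],uv[0]]]))
im,d=get_image('wrist');pw,Rw,tw=cam('wrist',s)
for v in range(270,340,6):
    for u in (305,328):
        q=world(pw,Rw,tw,[(u,v)],[d[v,u]])[0];print((u,v),(T.T@(q-e)).round(0),end=' ')
print()
E
```

```text
tcp in side [[411.39056933 218.93517114]] crop [[285.56227733 275.74068456]]
20 [[299.01694882 256.13304317]]
40 [[312.72353065 236.15698764]]
60 [[326.68901407 215.80225441]]
80 [[340.92064533 195.058204  ]]
stapler mid crop [[290.03074683 329.31372541]]
[[2421. 2428. 2424. 2429. 1490. 1465. 1453. 1468. 1486. 1494. 1506.]
 [2414. 2411. 2399. 2402. 1522. 1487. 1473. 1476. 1492. 1500. 1517.]
 [2398. 2390. 2406. 2383. 1521. 1515. 1477. 1487. 1505. 1515. 2412.]
 [2373. 2375. 2374. 1526. 1524. 1513. 1509. 1513. 1520. 2388. 2417.]
 [1775. 1773. 2364. 1524. 1526. 1515. 1520. 1522. 2370. 2390. 2397.]
 [1767. 1752. 1758. 1533. 1520. 1528. 1522. 1540. 2377. 2385. 2422.]
 [1742. 1742. 1747. 1749. 1531. 1530. 1746. 1735. 1738. 1740. 1742.]
 [1736. 1729. 1742. 1734. 1736. 1730. 1732. 1738. 1729. 1735. 1738.]]
(420, 208) [[ 463.40816375 -278.13855006  103.50831259]]
(421, 209) [[ 464.7970327  -289.1935526    95.94012859]]
(419, 205) [[ 467.8301183  -281.63843506  109.46317682]]
(422, 200) [[ 442.77372317 -234.56739217  146.65599735]]
(305, 270) [-15.  -8.  33.] (328, 270) [-17.   8.  37.] (305, 276) [-22.  -8.  38.] (328, 276) [-47.  10.  93.] (305, 282) [ 12.  -5. -42.] (328, 282) [ 12.   5. -42.] (305, 288) [ 12.  -5. -48.] (328, 288) [ 12.   5. -49.] (305, 294) [ 12.  -5. -53.] (328, 294) [ 12.   5. -53.] (305, 300) [ 12.  -5. -58.] (328, 300) [ 12.   5. -59.] (305, 306) [ 12.  -4. -63.] (328, 306) [ 12.   4. -63.] (305, 312) [ 12.  -4. -69.] (328, 312) [ 12.   4. -67.] (305, 318) [ 12.  -4. -72.] (328, 318) [ 12.   4. -73.] (305, 324) [ 11.  -4. -75.] (328, 324) [ 12.   4. -76.] (305, 330) [ 13.  -4. -82.] (328, 330) [ 13.   4. -81.] (305, 336) [ 13.  -4. -84.] (328, 336) [ 13.   4. -85.]
```

Both cameras put the real fingertips about 40 mm short of the reported TCP along tool z. That disagrees with the stated frame, so I'll measure it precisely and use the measured value.

```bash
python3 - <<'E'
from plan import *
s=env.sense();T=np.array(s['eef_rot']);e=np.array(s['ee_pos'])
im,d=get_image('wrist');pw,Rw,tw=cam('wrist',s)
vs=np.arange(277,292)
for u in (308,326):
    q=world(pw,Rw,tw,[(u,v) for v in vs],[d[v,u] for v in vs]);print(u,[(int(v),*(T.T@(w-e)).round(0).astype(int).tolist()) for v,w in zip(vs,q)])
# closest to camera: black finger parts
m=np.zeros((480,640),bool);m[285:330,285:350]=1
Q=(cloud('wrist',d,m,s)-e)@T
Q=Q[Q[:,2]<-20];print('x',np.percentile(Q[:,0],[2,50,98]),'y',np.percentile(Q[:,1],[1,99]),'zmax',np.percentile(Q[:,2],[98,99.5]))
E
```

```text
308 [(277, -22, -6, 37), (278, -23, -6, 37), (279, -24, -6, 38), (280, -25, -6, 38), (281, -27, -6, 40), (282, 12, -4, -43), (283, 12, -4, -44), (284, 12, -4, -45), (285, 12, -4, -45), (286, 12, -4, -47), (287, 12, -4, -47), (288, 12, -4, -48), (289, 11, -4, -48), (290, 11, -4, -48), (291, 12, -4, -51)]
326 [(277, -24, 7, 41), (278, -50, 8, 96), (279, -51, 8, 96), (280, -52, 8, 96), (281, -53, 8, 96), (282, 11, 4, -41), (283, 12, 4, -43), (284, 12, 4, -44), (285, 12, 4, -46), (286, 12, 4, -46), (287, 12, 4, -48), (288, 12, 4, -49), (289, 12, 4, -50), (290, 12, 4, -50), (291, 11, 4, -50)]
x [ 7.20458379 11.54316221 14.55398597] y [-12.36107674  12.73429626] zmax [-45.54767807 -44.62326122]
```

```bash
sed -i 's/^C=/HP=60.7  # true grasp point behind reported TCP\nC=/' plan.py; python3 - <<'E'
from ik import *
s=env.sense();D.append((s['qpos'],s['ee_pos'],s['eef_rot']))
def show(n,x,R):
    o=ik(x,R,16);seen=[]
    print(n,len(o))
    for m,q,e in o:
        if all(np.abs(q-s).max()>.4 for s in seen):
            seen.append(q)
            if len(seen)<3:print('   margin',round(m,2),q.round(2),round(e,1))
fl=True
for th in (25,30,35,40):
    R=Rt(-15.7,th,fl);g=np.array([489.5,-301.3,31.5]);show(('pick',fl,th),g+HP*R[:,2],R)
    R=Rt(YAW,th,fl);show(('place',fl,th),boxp(-15,0,66)+HP*R[:,2],R)
    R=Rt(YAW,th,fl);show(('mouth',fl,th),boxp(-120,0,125)+HP*R[:,2],R)
E
```

```text
('pick', True, 25) 9
   margin 0.19 [ 1.03  0.78 -0.73  2.27  2.09  0.42 -0.18] 0.0
   margin 0.19 [ 1.29  1.02 -1.27  2.27  1.8   0.87  0.18] 0.0
('place', True, 25) 7
   margin 0.3 [ 0.58  0.77 -0.9   2.16  1.71  0.55  0.06] 0.0
   margin 0.0 [-0.09  0.66  0.17  2.13  4.23  0.17 -2.57] 0.9
('mouth', True, 25) 7
   margin 0.1 [ 0.84  0.69 -1.27  2.36  1.59  0.69  0.07] 0.0
   margin 0.0 [-0.08  0.46  0.19  2.33  4.23  0.17 -2.52] 1.2
('pick', True, 30) 9
   margin 0.16 [ 0.3   0.8   0.45  2.3   3.98  0.62 -2.16] 0.0
   margin 0.14 [ 0.9   0.75 -0.47  2.32  2.77  0.41 -0.84] 0.0
('place', True, 30) 7
   margin 0.23 [ 0.45  0.71 -0.65  2.23  2.19  0.42 -0.43] 0.0
   margin 0.23 [ 0.76  0.98 -1.27  2.23  1.85  0.9   0.01] 0.0
('mouth', True, 30) 8
   margin 0.06 [-0.21  0.51  0.41  2.4   4.    0.39 -2.28] 0.0
   margin 0.03 [ 0.61  0.54 -0.82  2.43  2.15  0.42 -0.45] 0.0
('pick', True, 35) 10
   margin 0.1 [ 0.18  0.94  0.72  2.36  3.99  0.96 -2.21] 0.0
   margin 0.1 [ 0.41  0.8   0.31  2.36  3.75  0.71 -1.89] 0.0
('place', True, 35) 8
   margin 0.2 [-0.38  0.82  0.68  2.26  3.98  0.71 -2.4 ] 0.0
   margin 0.19 [-0.07  0.7   0.17  2.27  3.54  0.47 -1.87] 0.0
('mouth', True, 35) 8
   margin 0.0 [-0.45  0.69  0.87  2.46  4.11  0.8  -2.38] 1.4
('pick', True, 40) 10
   margin 0.05 [ 0.1   1.13  0.96  2.41  3.98  1.33 -2.27] 0.0
   margin 0.04 [ 0.38  0.88  0.4   2.42  3.73  0.95 -1.87] 0.0
('place', True, 40) 8
   margin 0.13 [-0.51  1.04  0.99  2.33  3.98  1.09 -2.5 ] 0.0
   margin 0.13 [-0.27  0.81  0.51  2.33  3.72  0.77 -2.11] 0.0
('mouth', True, 40) 0
```

```bash
python3 - <<'E'
from ik import *
s=state()
R=Rt(-15.7,30);g=np.array([489.5,-301.3,31.5])-4*np.array([.963,-.27,0]);tcp=g+R[:,2]*HP
print(tcp);delta(tcp,R)
E
```

```text
t 6.75 p [ 495.  -302.3   55.3] q [ 1.42  0.93 -1.44  2.34  1.75  0.87  0.17] f [-1.   0.4 -0.8] gap 0.2
[[-0.831  0.272  0.486]
 [ 0.237  0.962 -0.133]
 [-0.504  0.005 -0.864]]
[ 514.8656945  -308.43272354  -21.06774201]
t [20.5 -0.8 76.4] a [ 0.2  0.2 -0.2] | 79 mm 0 deg
```

```bash
python3 -m pendant '[{"tx":0,"ty":0,"tz":0,"ax":0,"ay":0,"az":0},{"tx":0,"ty":0,"tz":0,"ax":0,"ay":0,"az":0},{"tx":0,"ty":0,"tz":0,"ax":0,"ay":0,"az":0},{"tx":0,"ty":0,"tz":0,"ax":0,"ay":0,"az":0},{"tx":10,"ty":-0.5,"tz":26,"ax":0,"ay":0,"az":0},{"tx":14,"ty":-0.8,"tz":46,"ax":0,"ay":0,"az":0},{"tx":14,"ty":-0.8,"tz":46,"ax":0,"ay":0,"az":0}]' -1
python3 - <<'E'
from ik import *
s=state()
R=Rt(-15.7,30);g=np.array([489.5,-301.3,31.5])-4*np.array([.963,-.27,0]);tcp=g+R[:,2]*HP
delta(tcp,R)
E
```

```text
time: 7.45
ee_pos: [505.0, -305.4, 6.3]
eef_rot: [[-0.832, 0.273, 0.484], [0.239, 0.962, -0.131], [-0.501, 0.006, -0.865]]
ft_force: [-1.1, 1.2, 0.8]
finger_gap: 85.6
t 7.45 p [ 505.  -305.4    6.3] q [ 1.36  1.04 -1.38  2.35  1.89  0.93  0.1 ] f [-1.1  1.2  0.8] gap 85.6
[[-0.832  0.273  0.484]
 [ 0.239  0.962 -0.131]
 [-0.501  0.006 -0.865]]
t [ 4.8 -0.4 28.9] a [ 0.2  0.1 -0.3] | 29 mm 0 deg
```

```bash
python3 -m pendant '[{"tx":3,"ty":-0.4,"tz":15,"ax":0,"ay":0,"az":0},{"tx":4.8,"ty":-0.4,"tz":29,"ax":0,"ay":0,"az":0},{"tx":4.8,"ty":-0.4,"tz":29,"ax":0,"ay":0,"az":0}]' -1
python3 - <<'E'
from ik import *
s=state()
im,d=get_image('wrist');cv2.imwrite('pics/w5.png',im[...,::-1])
im,d=get_image('side');cv2.imwrite('pics/s5.png',cv2.resize(im[150:300,340:500],None,fx=4,fy=4)[...,::-1])
E
```

```text
time: 7.75
ee_pos: [515.0, -308.1, -21.6]
eef_rot: [[-0.832, 0.273, 0.483], [0.239, 0.962, -0.13], [-0.5, 0.007, -0.866]]
ft_force: [0.4, 1.0, 0.0]
finger_gap: 85.2
t 7.75 p [ 515.  -308.1  -21.6] q [ 1.33  1.1  -1.34  2.34  1.96  0.96  0.08] f [0.4 1.  0. ] gap 85.2
[[-0.832  0.273  0.483]
 [ 0.239  0.962 -0.13 ]
 [-0.5    0.007 -0.866]]
```

View pics/w5.png

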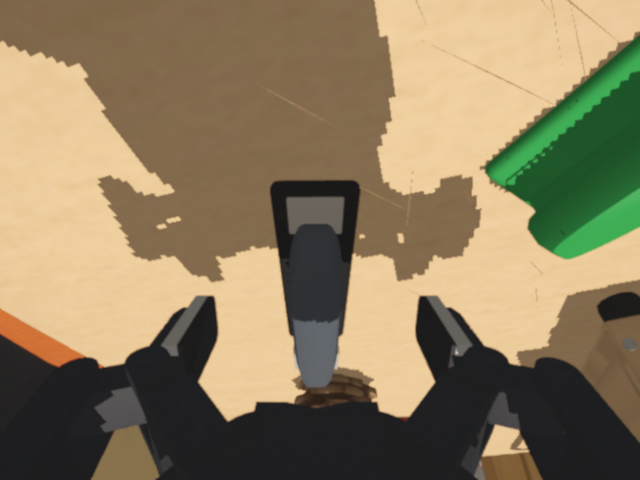

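View pics/s5.png

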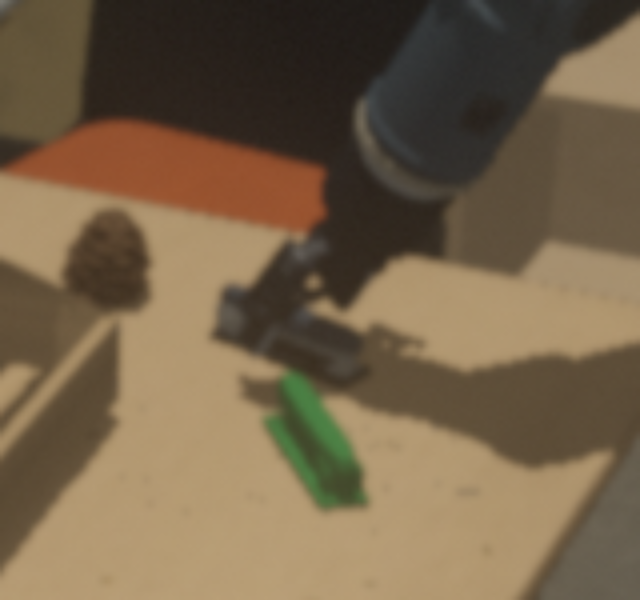

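The wrist view shows the stapler at (315,290) between the fingers, and the side view shows the fingers down beside it. Closing.

```bash
python3 -m pendant '[{"tx":0,"ty":0,"tz":0,"ax":0,"ay":0,"az":0},{"tx":0,"ty":0,"tz":0,"ax":0,"ay":0,"az":0},{"tx":0,"ty":0,"tz":0,"ax":0,"ay":0,"az":0},{"tx":0,"ty":0,"tz":0,"ax":0,"ay":0,"az":0},{"tx":0,"ty":0,"tz":0,"ax":0,"ay":0,"az":0},{"tx":0,"ty":0,"tz":0,"ax":0,"ay":0,"az":0},{"tx":0,"ty":0,"tz":0,"ax":0,"ay":0,"az":0},{"tx":0,"ty":0,"tz":0,"ax":0,"ay":0,"az":0}]' 1
```

```text
time: 8.65
ee_pos: [515.1, -308.2, -19.9]
eef_rot: [[-0.831, 0.272, 0.484], [0.238, 0.962, -0.131], [-0.502, 0.006, -0.865]]
ft_force: [-2.8, 0.0, 5.8]
finger_gap: 17.9
```

```bash
python3 -m pendant '[{"tx":-10,"ty":0,"tz":-17,"ax":0,"ay":0,"az":0},{"tx":-25,"ty":0,"tz":-43,"ax":0,"ay":0,"az":0},{"tx":-45,"ty":0,"tz":-78,"ax":0,"ay":0,"az":0},{"tx":-60,"ty":0,"tz":-104,"ax":0,"ay":0,"az":0},{"tx":-60,"ty":0,"tz":-104,"ax":0,"ay":0,"az":0}]' 1
python3 - <<'E'
from ik import *
s=state()
im,d=get_image('wrist');cv2.imwrite('pics/w6.png',im[...,::-1])
for th in (25,30):
    R=Rt(YAW,th);print('mouth',th);delta(boxp(-130,0,160)+HP*R[:,2],R)
E
```

```text
time: 9.15
ee_pos: [516.5, -309.4, 104.4]
eef_rot: [[-0.829, 0.272, 0.488], [0.236, 0.962, -0.135], [-0.507, 0.004, -0.862]]
ft_force: [1.5, -0.3, -1.1]
finger_gap: 18.2
t 9.15 p [ 516.5 -309.4  104.4] q [ 1.44  0.82 -1.45  2.25  1.58  0.78  0.32] f [ 1.5 -0.3 -1.1] gap 18.2
[[-0.829  0.272  0.488]
 [ 0.236  0.962 -0.135]
 [-0.507  0.004 -0.862]]
mouth 25
t [ 53.5 264.6 -33.5] a [ -9.7   5.3 -19. ] | 272 mm 22 deg
mouth 30
t [ 48.5 266.4 -33.4] a [-10.5   0.3 -18.5] | 273 mm 21 deg
```

View pics/w6.png

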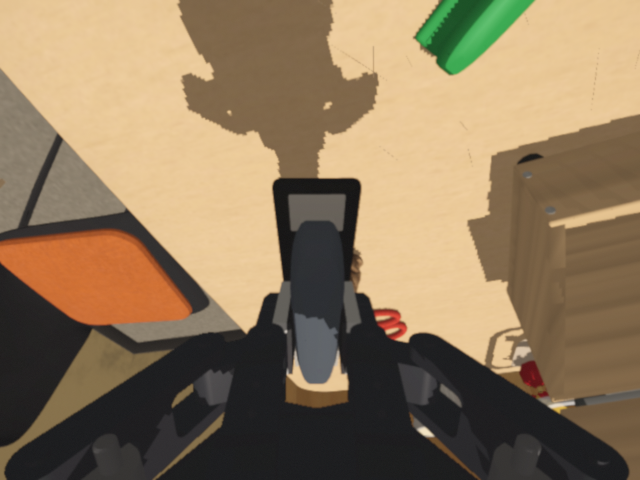

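Held and lifted, with gap 18 mm. Now carrying it to the mouth.

```bash
python3 - <<'E'
from ik import *
s=env.sense()
for th in (30,):
    R=Rt(YAW,th);delta(boxp(-90,0,145)+HP*R[:,2],R)
    print(ik(boxp(-90,0,145)+HP*R[:,2],R,4,q0=s['qpos'])[:2])
E
```

```text
t [ 23.9 280.8  -1.6] a [-10.5   0.3 -18.5] | 282 mm 21 deg
[(np.float64(0.11299858727701517), array([ 0.75432339,  0.5857558 , -1.07118506,  2.34700141,  1.77362622,
        0.51536989, -0.07489829]), np.float64(0.0189946294958645)), (np.float64(0.11296824641711689), array([ 0.77430072,  0.60131728, -1.11023403,  2.34703175,  1.75719522,
        0.54362723, -0.05843794]), np.float64(0.019169105684795795))]
```

```bash
python3 -m pendant '[{"tx":24,"ty":281,"tz":-2,"ax":-10.5,"ay":0.3,"az":-18.5},{"tx":24,"ty":281,"tz":-2,"ax":-10.5,"ay":0.3,"az":-18.5},{"tx":24,"ty":281,"tz":-2,"ax":-10.5,"ay":0.3,"az":-18.5},{"tx":24,"ty":281,"tz":-2,"ax":-10.5,"ay":0.3,"az":-18.5},{"tx":24,"ty":281,"tz":-2,"ax":-10.5,"ay":0.3,"az":-18.5},{"tx":24,"ty":281,"tz":-2,"ax":-10.5,"ay":0.3,"az":-18.5},{"tx":24,"ty":281,"tz":-2,"ax":-10.5,"ay":0.3,"az":-18.5},{"tx":24,"ty":281,"tz":-2,"ax":-10.5,"ay":0.3,"az":-18.5},{"tx":24,"ty":281,"tz":-2,"ax":-10.5,"ay":0.3,"az":-18.5}]' 1
python3 - <<'E'
from ik import *
s=state()
im,d=get_image('side');cv2.imwrite('pics/s7.png',im[...,::-1])
im,d=get_image('top');cv2.imwrite('pics/t7.png',im[...,::-1])
R=Rt(YAW,30);delta(boxp(-90,0,145)+HP*R[:,2],R)
for a in ((-35,0,120),(-15,0,100),(-15,0,67)):delta(boxp(*a)+HP*R[:,2],R)
E
```

```text
time: 10.1
ee_pos: [570.1, -34.7, 91.4]
eef_rot: [[-0.863, -0.094, 0.496], [-0.081, 0.996, 0.047], [-0.498, -0.0, -0.867]]
ft_force: [0.1, -0.2, -0.6]
finger_gap: 18.1
t 10.1 p [570.1 -34.7  91.4] q [ 0.91  0.8  -1.45  2.34  1.66  0.86  0.05] f [ 0.1 -0.2 -0.6] gap 18.1
[[-0.863 -0.094  0.496]
 [-0.081  0.996  0.047]
 [-0.498 -0.    -0.867]]
t [-1.1  1.4 -0. ] a [-0.1 -0.1 -0.1] | 2 mm 0 deg
t [-36.2   1.6  49.1] a [-0.1 -0.1 -0.1] | 61 mm 0 deg
t [-43.6   1.6  76.4] a [-0.1 -0.1 -0.1] | 88 mm 0 deg
t [-27.1   1.6 105. ] a [-0.1 -0.1 -0.1] | 108 mm 0 deg
```

View pics/s7.png

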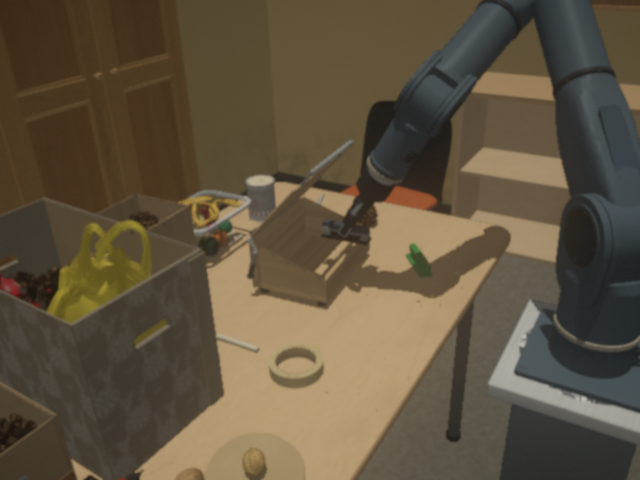

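View pics/t7.png

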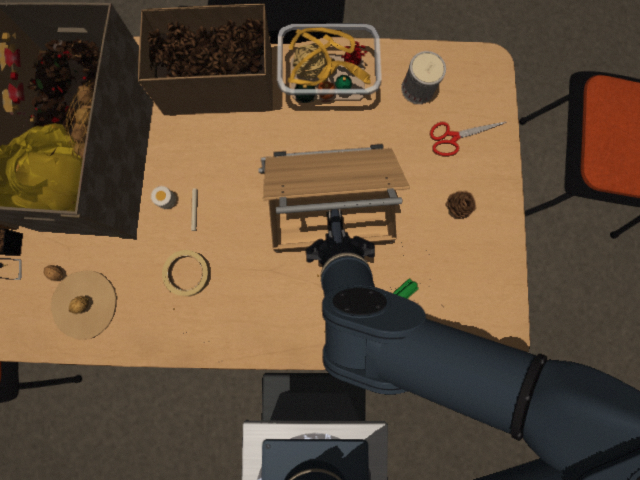

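```bash
python3 -m pendant '[{"tx":-12,"ty":1.6,"tz":16,"ax":0,"ay":0,"az":0},{"tx":-24,"ty":1.6,"tz":32,"ax":0,"ay":0,"az":0},{"tx":-36,"ty":1.6,"tz":49,"ax":0,"ay":0,"az":0},{"tx":-38,"ty":1.6,"tz":60,"ax":0,"ay":0,"az":0},{"tx":-40,"ty":1.6,"tz":68,"ax":0,"ay":0,"az":0},{"tx":-40,"ty":1.6,"tz":68,"ax":0,"ay":0,"az":0}]' 1
python3 - <<'E'
from ik import *
s=state()
im,d=get_image('side');cv2.imwrite('pics/s8.png',cv2.resize(im[110:310,220:470],None,fx=3,fy=3)[...,::-1])
R=Rt(YAW,30)
g=np.array(s['ee_pos'])-HP*np.array(s['eef_rot'])[:,2];print('grasp box',(g-C)@X,(g-C)@Y,g[2])
for a in ((-15,0,67),):delta(boxp(*a)+HP*R[:,2],R)
E
```

```text
time: 10.8
ee_pos: [638.0, -27.8, 51.8]
eef_rot: [[-0.864, -0.092, 0.496], [-0.079, 0.996, 0.046], [-0.498, 0.001, -0.867]]
ft_force: [-0.9, 0.2, -0.8]
finger_gap: 18.1
t 10.8 p [638.  -27.8  51.8] q [ 0.8   0.92 -1.35  2.22  1.73  0.9   0.08] f [-0.9  0.2 -0.8] gap 18.1
[[-0.864 -0.092  0.496]
 [-0.079  0.996  0.046]
 [-0.498  0.001 -0.867]]
grasp box -22.769375599933028 -0.4021290755872184 104.48785386669563
t [11.9  0.2 36.9] a [-0.1 -0.1 -0.2] | 39 mm 0 deg
```

View pics/s8.png

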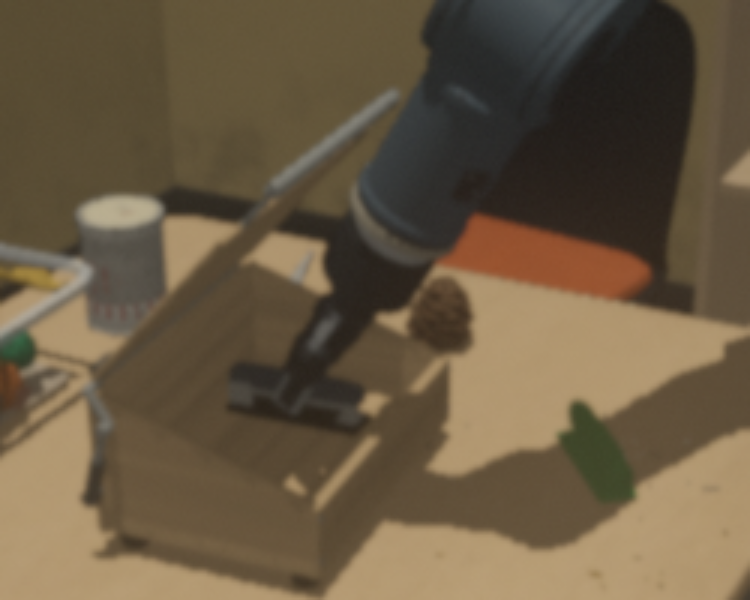

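```bash
python3 -m pendant '[{"tx":5,"ty":0,"tz":14,"ax":0,"ay":0,"az":0},{"tx":9,"ty":0,"tz":26,"ax":0,"ay":0,"az":0},{"tx":11.5,"ty":0,"tz":35,"ax":0,"ay":0,"az":0},{"tx":12,"ty":0,"tz":37,"ax":0,"ay":0,"az":0},{"tx":12,"ty":0,"tz":37,"ax":0,"ay":0,"az":0}]' 1
python3 - <<'E'
from ik import *
s=state()
im,d=get_image('side');cv2.imwrite('pics/s9.png',cv2.resize(im[110:310,220:470],None,fx=3,fy=3)[...,::-1])
g=np.array(s['ee_pos'])-HP*np.array(s['eef_rot'])[:,2];print('grasp box',(g-C)@X,(g-C)@Y,g[2])
E
```

```text
time: 11.35
ee_pos: [645.9, -26.5, 15.1]
eef_rot: [[-0.863, -0.093, 0.497], [-0.08, 0.996, 0.047], [-0.499, 0.0, -0.866]]
ft_force: [-0.1, -0.8, 1.7]
finger_gap: 17.6
t 11.35 p [645.9 -26.5  15.1] q [ 0.76  1.   -1.31  2.23  1.84  0.94  0.03] f [-0.1 -0.8  1.7] gap 17.6
[[-0.863 -0.093  0.497]
 [-0.08   0.996  0.047]
 [-0.499  0.    -0.866]]
grasp box -14.840242920524053 0.09706011364616861 67.71414402594553
```

View pics/s9.png

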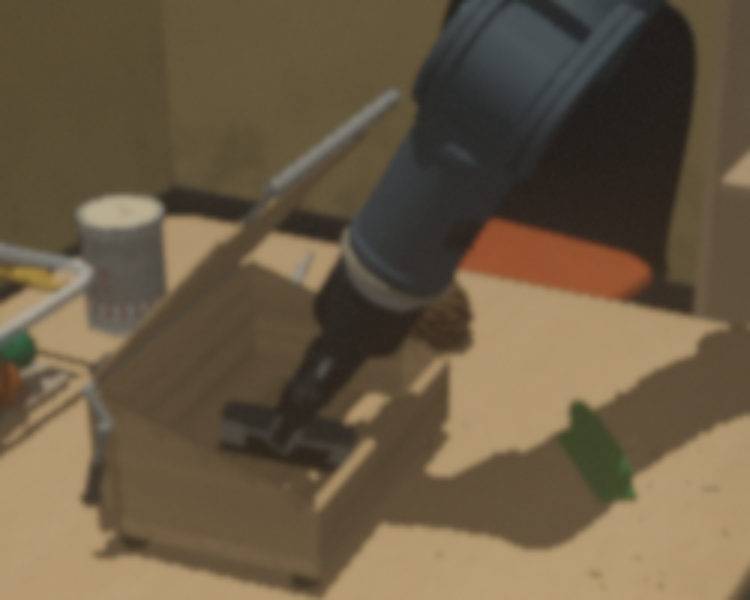

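```bash
python3 -m pendant '[{"tx":0.5,"ty":0,"tz":0.9,"ax":0,"ay":0,"az":0},{"tx":0.5,"ty":0,"tz":0.9,"ax":0,"ay":0,"az":0},{"tx":0.5,"ty":0,"tz":0.9,"ax":0,"ay":0,"az":0},{"tx":0.5,"ty":0,"tz":0.9,"ax":0,"ay":0,"az":0},{"tx":0.5,"ty":0,"tz":0.9,"ax":0,"ay":0,"az":0},{"tx":0.5,"ty":0,"tz":0.9,"ax":0,"ay":0,"az":0},{"tx":0.5,"ty":0,"tz":0.9,"ax":0,"ay":0,"az":0}]' -0.3
python3 - <<'E'
from ik import *
s=state()
im,d=get_image('wrist');cv2.imwrite('pics/w10.png',im[...,::-1])
R=Rt(YAW,30);delta(boxp(-32,0,118)+HP*R[:,2],R);delta(boxp(-100,0,150)+HP*R[:,2],R)
E
```

```text
time: 12.1
ee_pos: [645.9, -26.5, 14.1]
eef_rot: [[-0.863, -0.093, 0.497], [-0.08, 0.996, 0.047], [-0.499, 0.001, -0.867]]
ft_force: [-0.4, 0.6, 0.1]
finger_gap: 55.6
t 12.1 p [645.9 -26.5  14.1] q [ 0.76  1.   -1.31  2.23  1.84  0.94  0.03] f [-0.4  0.6  0.1] gap 55.6
[[-0.863 -0.093  0.497]
 [-0.08   0.996  0.047]
 [-0.499  0.001 -0.867]]
t [-10.8  -0.1 -53.1] a [-0.  -0.1 -0.1] | 54 mm 0 deg
t [  32.1   -0.2 -114.7] a [-0.  -0.1 -0.1] | 119 mm 0 deg
```

View pics/w10.png

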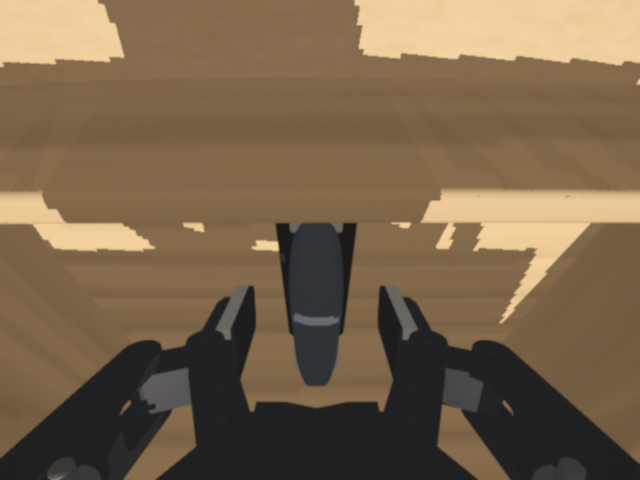

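The stapler lies on the floor, at (316,300) between the open fingers. Backing out along the tool axis.

```bash
python3 -m pendant '[{"tx":0,"ty":0,"tz":-20,"ax":0,"ay":0,"az":0},{"tx":0,"ty":0,"tz":-50,"ax":0,"ay":0,"az":0},{"tx":5,"ty":0,"tz":-85,"ax":0,"ay":0,"az":0},{"tx":15,"ty":0,"tz":-120,"ax":0,"ay":0,"az":0},{"tx":30,"ty":0,"tz":-150,"ax":0,"ay":0,"az":0},{"tx":30,"ty":0,"tz":-150,"ax":0,"ay":0,"az":0}]' -0.3
python3 - <<'E'
from ik import *
s=state()
im,d=get_image('wrist');cv2.imwrite('pics/w11.png',im[...,::-1])
im,d=get_image('top');cv2.imwrite('pics/t11.png',cv2.resize(im[130:330,240:500],None,fx=3,fy=3)[...,::-1])
# bar grasp: tool down, jaw along box X
for th in (0,):
  for sgn in (1,-1):
    R=np.c_[sgn*Y,sgn*X,np.array([0,0,-1.])];R[:,1]=np.cross(R[:,2],R[:,0])
    for nm,a in dict(above=(-57,0,380),open=(-57,0,298),mid=(-128,0,140),shut=(-116,0,70)).items():
        o=ik(boxp(*a)+(HP-6)*R[:,2],R,10,q0=s['qpos']);print(sgn,nm,[(round(m,2),q.round(2)) for m,q,e in o[:2]])
E
```

```text
time: 12.75
ee_pos: [543.3, -36.4, 130.8]
eef_rot: [[-0.862, -0.094, 0.498], [-0.083, 0.996, 0.044], [-0.5, -0.003, -0.866]]
ft_force: [-0.0, -0.7, -0.4]
finger_gap: 55.5
t 12.75 p [543.3 -36.4 130.8] q [ 0.99  0.66 -1.48  2.36  1.54  0.74  0.12] f [-0.  -0.7 -0.4] gap 55.5
[[-0.862 -0.094  0.498]
 [-0.083  0.996  0.044]
 [-0.5   -0.003 -0.866]]
1 above [(np.float64(0.66), array([-0.34,  0.38,  0.48,  1.48, -0.18,  1.33,  0.25])), (np.float64(0.65), array([-0.42,  0.41,  0.62,  1.47, -0.24,  1.34,  0.31]))]
1 open [(np.float64(0.79), array([-0.36,  0.45,  0.52,  1.61, -0.24,  1.15,  0.32])), (np.float64(0.78), array([-0.32,  0.44,  0.46,  1.61, -0.21,  1.14,  0.28]))]
1 mid [(np.float64(0.49), array([-0.4 ,  0.56,  0.59,  1.97, -0.46,  0.74,  0.57])), (np.float64(0.48), array([-0.31,  0.53,  0.45,  1.98, -0.35,  0.71,  0.45]))]
1 shut [(np.float64(0.43), array([ 0.48,  0.67, -0.76,  2.03,  0.71,  0.72, -0.64])), (np.float64(0.43), array([ 0.58,  0.73, -0.94,  2.03,  0.83,  0.82, -0.76]))]
-1 above [(np.float64(0.3), array([-0.65,  0.59,  1.17,  1.47, -0.54,  1.44, -2.52])), (np.float64(0.26), array([-0.68,  0.66,  1.31,  1.47, -0.64,  1.5 , -2.42]))]
-1 open [(np.float64(0.4), array([-0.65,  0.67,  1.17,  1.61, -0.64,  1.3 , -2.42])), (np.float64(0.37), array([-0.64,  0.65,  1.13,  1.61, -0.61,  1.28, -2.45]))]
-1 mid [(np.float64(0.36), array([ 0.68,  0.64, -1.09,  2.  ,  0.72,  0.95,  2.46])), (np.float64(0.33), array([ 0.73,  0.69, -1.19,  2.  ,  0.78,  1.01,  2.39]))]
-1 shut [(np.float64(0.43), array([ 0.65,  0.79, -1.07,  2.03,  0.91,  0.9 ,  2.3 ])), (np.float64(0.4), array([ 0.55,  0.71, -0.88,  2.03,  0.79,  0.78,  2.42]))]
```

View pics/w11.png

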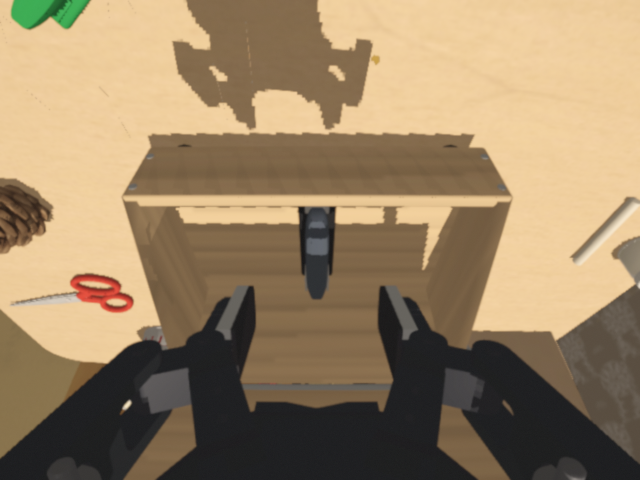

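View pics/t11.png

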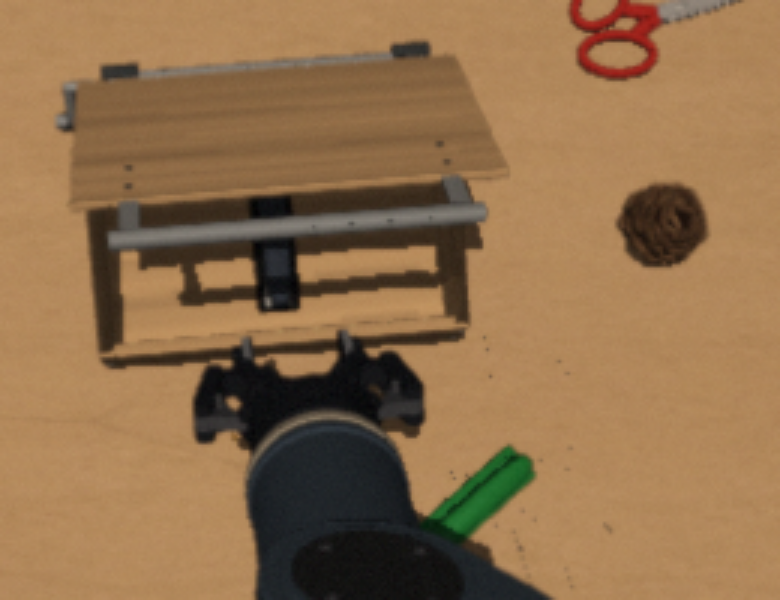

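The stapler lies flat in the box, near (275,255) in the top crop, with the flap still open. Next is the bar: tool vertical with the jaws across it.

```bash
cat >> plan.py <<'E'
def Rb(al=0):
    "bar grasp: tool x=+Y box, z down, tilted by al deg forward (fingers pointing away from robot +)"
    k=np.radians(al);z=np.sin(k)*X-np.cos(k)*np.array([0,0,1.]);return np.c_[Y,np.cross(z,Y),z]
E
python3 - <<'E'
from ik import *
s=env.sense();R=Rb();delta(boxp(-150,0,385)+HP*R[:,2],R)
E
```

```text
t [-4.130e+01  2.000e-01 -2.009e+02] a [23.4 23.6 87.6] | 205 mm 94 deg
```

```bash
python3 -m pendant '[{"tx":0,"ty":0,"tz":-50,"ax":0,"ay":0,"az":0},{"tx":0,"ty":0,"tz":-100,"ax":2,"ay":2,"az":8},{"tx":-41,"ty":0,"tz":-200,"ax":23.4,"ay":23.6,"az":87.6},{"tx":-41,"ty":0,"tz":-200,"ax":23.4,"ay":23.6,"az":87.6},{"tx":-41,"ty":0,"tz":-200,"ax":23.4,"ay":23.6,"az":87.6},{"tx":-41,"ty":0,"tz":-200,"ax":23.4,"ay":23.6,"az":87.6},{"tx":-41,"ty":0,"tz":-200,"ax":23.4,"ay":23.6,"az":87.6},{"tx":-41,"ty":0,"tz":-200,"ax":23.4,"ay":23.6,"az":87.6},{"tx":-41,"ty":0,"tz":-200,"ax":23.4,"ay":23.6,"az":87.6},{"tx":-41,"ty":0,"tz":-200,"ax":23.4,"ay":23.6,"az":87.6},{"tx":-41,"ty":0,"tz":-200,"ax":23.4,"ay":23.6,"az":87.6},{"tx":-41,"ty":0,"tz":-200,"ax":23.4,"ay":23.6,"az":87.6}]' -0.3
python3 - <<'E'
from ik import *
s=state();R=Rb();delta(boxp(-150,0,385)+HP*R[:,2],R)
E
```

```text
time: 14.05
ee_pos: [481.9, -41.9, 322.6]
eef_rot: [[-0.375, 0.923, 0.082], [0.923, 0.38, -0.062], [-0.088, 0.053, -0.995]]
ft_force: [-0.7, -0.0, -0.4]
finger_gap: 55.3
t 14.05 p [481.9 -41.9 322.6] q [ 0.87  0.27 -1.19  1.75  0.35  1.25 -0.02] f [-0.7 -0.  -0.4] gap 55.3
[[-0.375  0.923  0.082]
 [ 0.923  0.38  -0.062]
 [-0.088  0.053 -0.995]]
t [-0.2 -0.7 -1.7] a [ 3.7  4.6 16.8] | 2 mm 18 deg
```

```bash
python3 -m pendant '[{"tx":-0.2,"ty":-0.7,"tz":-1.7,"ax":3.7,"ay":4.6,"az":16.8},{"tx":-0.2,"ty":-0.7,"tz":-1.7,"ax":3.7,"ay":4.6,"az":16.8},{"tx":-0.2,"ty":-0.7,"tz":-1.7,"ax":3.7,"ay":4.6,"az":16.8},{"tx":-0.2,"ty":-0.7,"tz":-1.7,"ax":3.7,"ay":4.6,"az":16.8}]' 0
python3 - <<'E'
from ik import *
s=state();R=Rb();delta(boxp(-57,0,385)+HP*R[:,2],R)
im,d=get_image('wrist');cv2.imwrite('pics/w12.png',im[...,::-1])
m=np.ones((480,640),bool);Q=cloud('wrist',d,m,s)
B=Q[(Q[:,2]>296)&(Q[:,2]<312)&(abs((Q-C)@X+57)<14)]
k=np.polyfit((B-C)@Y,(B-C)@X,1);print(len(B),'bar box x at mid',k[1],'slope deg',np.degrees(np.arctan(k[0])),'top z',np.percentile(B[:,2],95),'y range',((B-C)@Y).min(),((B-C)@Y).max())
E
```

```text
time: 14.45
ee_pos: [481.6, -42.2, 323.5]
eef_rot: [[-0.098, 0.995, -0.0], [0.995, 0.098, 0.001], [0.001, -0.0, -1.0]]
ft_force: [-0.2, 0.2, 0.0]
finger_gap: 42.3
t 14.45 p [481.6 -42.2 323.5] q [ 0.81  0.32 -1.11  1.67  0.29  1.33 -0.25] f [-0.2  0.2  0. ] gap 42.3
[[-0.098  0.995 -0.   ]
 [ 0.995  0.098  0.001]
 [ 0.001 -0.    -1.   ]]
t [-0.4 92.6 -0.8] a [-0.  -0.1  0.2] | 93 mm 0 deg
5549 bar box x at mid -58.121365003177885 slope deg 0.15291470045643157 top z 307.0949218708678 y range -67.11680626961028 106.79744378423884
```

View pics/w12.png

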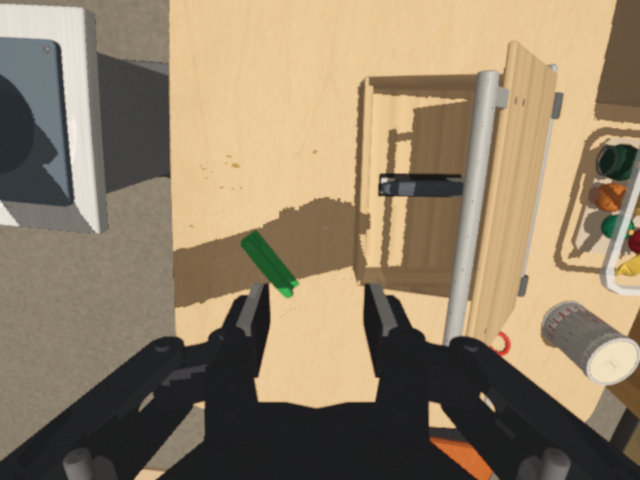

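The wrist view shows the bar running from (487,75) to (455,340) with the flap behind it. It measures box x about -57.5, z about 300. I'll move over it and partly down.

```bash
python3 -m pendant '[{"tx":0,"ty":40,"tz":0,"ax":0,"ay":0,"az":0},{"tx":0,"ty":80,"tz":0,"ax":0,"ay":0,"az":0},{"tx":0,"ty":92,"tz":0,"ax":0,"ay":0,"az":0},{"tx":0,"ty":92,"tz":15,"ax":0,"ay":0,"az":0},{"tx":0,"ty":92,"tz":40,"ax":0,"ay":0,"az":0},{"tx":0,"ty":92,"tz":40,"ax":0,"ay":0,"az":0}]' 0
python3 - <<'E'
from ik import *
s=state();R=Rb();delta(boxp(-57.5,0,300)+54*R[:,2],R)
im,d=get_image('wrist');cv2.imwrite('pics/w13.png',im[...,::-1])
im,d=get_image('side');cv2.imwrite('pics/s13.png',cv2.resize(im[50:250,220:470],None,fx=3,fy=3)[...,::-1])
E
```

```text
time: 15.1
ee_pos: [570.9, -33.1, 281.6]
eef_rot: [[-0.102, 0.995, -0.004], [0.995, 0.102, -0.0], [0.0, -0.004, -1.0]]
ft_force: [-1.0, -0.7, -0.1]
finger_gap: 43.0
t 15.1 p [570.9 -33.1 281.6] q [ 0.62  0.5  -1.04  1.55  0.44  1.35 -0.36] f [-1.  -0.7 -0.1] gap 43.0
[[-0.102  0.995 -0.004]
 [ 0.995  0.102 -0.   ]
 [ 0.    -0.004 -1.   ]]
t [-0.6  2.5 35.6] a [-0.2 -0.   0.4] | 36 mm 0 deg
```

View pics/w13.png

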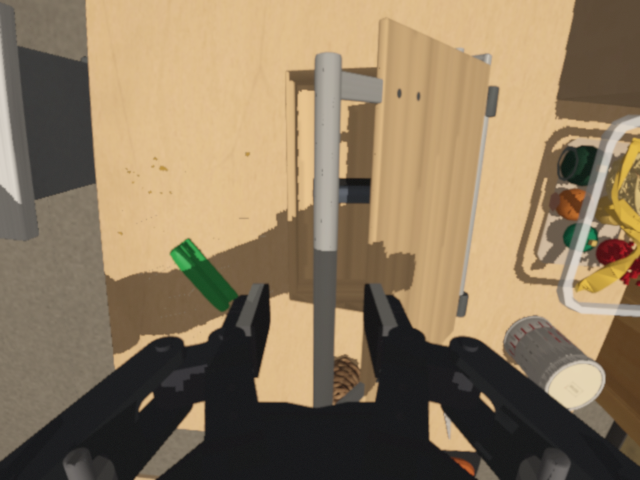

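View pics/s13.png

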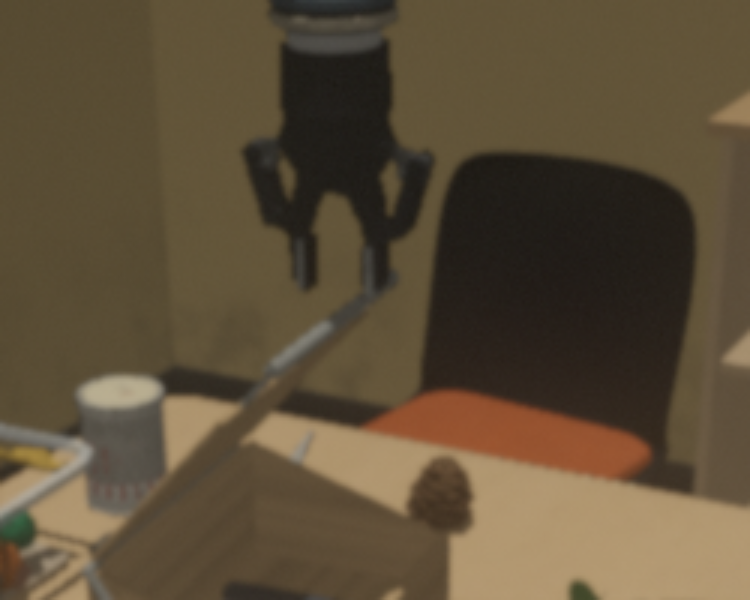

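```bash
python3 -m pendant '[{"tx":0,"ty":2.5,"tz":12,"ax":0,"ay":0,"az":0},{"tx":0,"ty":2.5,"tz":25,"ax":0,"ay":0,"az":0},{"tx":0,"ty":2.5,"tz":36,"ax":0,"ay":0,"az":0},{"tx":0,"ty":2.5,"tz":36,"ax":0,"ay":0,"az":0}]' 0
python3 - <<'E'
from ik import *
s=state()
im,d=get_image('wrist');cv2.imwrite('pics/w14.png',im[...,::-1])
im,d=get_image('side');cv2.imwrite('pics/s14.png',cv2.resize(im[50:250,220:470],None,fx=3,fy=3)[...,::-1])
E
```

```text
time: 15.6
ee_pos: [573.9, -32.9, 246.6]
eef_rot: [[-0.101, 0.995, -0.002], [0.995, 0.101, 0.0], [0.0, -0.002, -1.0]]
ft_force: [-0.2, 0.4, -0.9]
finger_gap: 42.6
t 15.6 p [573.9 -32.9 246.6] q [ 0.61  0.53 -1.02  1.6   0.47  1.28 -0.39] f [-0.2  0.4 -0.9] gap 42.6
[[-0.101  0.995 -0.002]
 [ 0.995  0.101  0.   ]
 [ 0.    -0.002 -1.   ]]
```

View pics/w14.png

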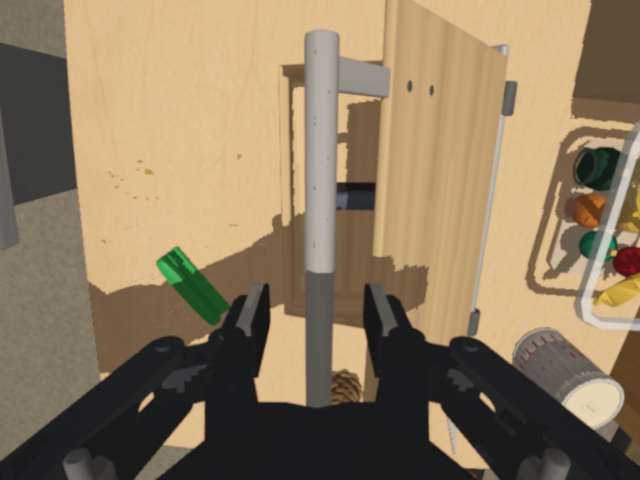

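View pics/s14.png

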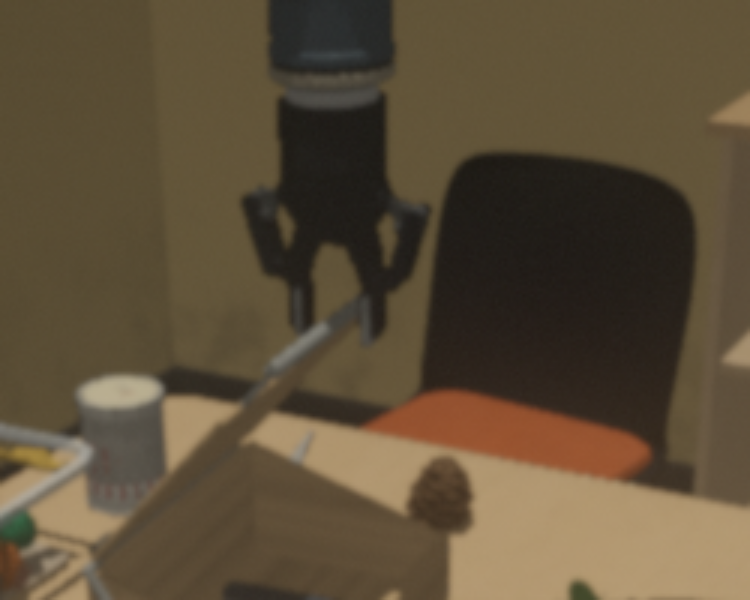

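The bar at (320,300) is centred between the fingertips. Closing on it.

```bash
python3 -m pendant '[{"tx":0,"ty":0,"tz":0,"ax":0,"ay":0,"az":0},{"tx":0,"ty":0,"tz":0,"ax":0,"ay":0,"az":0},{"tx":0,"ty":0,"tz":0,"ax":0,"ay":0,"az":0},{"tx":0,"ty":0,"tz":0,"ax":0,"ay":0,"az":0},{"tx":0,"ty":0,"tz":0,"ax":0,"ay":0,"az":0},{"tx":0,"ty":0,"tz":0,"ax":0,"ay":0,"az":0}]' 1
python3 - <<'E'
from ik import *
s=state()
e=np.array(s['ee_pos'])
# arc: bar displacement in (x fwd, z) from open angle 48deg to -19 in box frame; tool y=+X, tool z=down
b0=e-C; print('tcp box x',b0@X,'implied bar z (54)',e[2]+54)
phi0=np.radians(48.0)
for th in np.arange(1.17,-0.01,-0.06):
    phi=phi0-(1.17-th)
    dx=-215*np.cos(phi)+215*np.cos(phi0);dz=215*np.sin(phi)-215*np.sin(phi0)
    print(round(th,2),'ty',round(dx,1),'tz',round(-dz,1))
E
```

```text
time: 16.3
ee_pos: [574.7, -32.3, 248.5]
eef_rot: [[-0.101, 0.995, -0.0], [0.995, 0.101, 0.0], [0.0, -0.0, -1.0]]
ft_force: [-1.8, -0.2, 4.0]
finger_gap: 9.5
t 16.3 p [574.7 -32.3 248.5] q [ 0.61  0.53 -1.02  1.6   0.46  1.28 -0.39] f [-1.8 -0.2  4. ] gap 9.5
[[-0.101  0.995 -0.   ]
 [ 0.995  0.101  0.   ]
 [ 0.    -0.    -1.   ]]
tcp box x -55.992167131357654 implied bar z (54) 302.5458081952255
1.17 ty 0.0 tz -0.0
1.11 ty -9.3 tz 8.9
1.05 ty -18.1 tz 18.4
0.99 ty -26.3 tz 28.3
0.93 ty -33.9 tz 38.8
0.87 ty -40.8 tz 49.7
0.81 ty -47.1 tz 60.9
0.75 ty -52.6 tz 72.5
0.69 ty -57.5 tz 84.5
0.63 ty -61.7 tz 96.7
0.57 ty -65.1 tz 109.1
0.51 ty -67.7 tz 121.8
0.45 ty -69.6 tz 134.5
0.39 ty -70.8 tz 147.4
0.33 ty -71.1 tz 160.3
0.27 ty -70.7 tz 173.1
0.21 ty -69.5 tz 186.0
0.15 ty -67.6 tz 198.7
0.09 ty -64.9 tz 211.4
0.03 ty -61.4 tz 223.8
```

Gripped: 9.5 mm on the 12 mm bar, the same small under-read as on the stapler. Easing along the arc, 0.06 rad per row.

```bash
python3 -m pendant '[{"tx":0,"ty":-5,"tz":4.5,"ax":0,"ay":0,"az":0},{"tx":0,"ty":-13,"tz":13,"ax":0,"ay":0,"az":0},{"tx":0,"ty":-22,"tz":23,"ax":0,"ay":0,"az":0},{"tx":0,"ty":-30,"tz":33,"ax":0,"ay":0,"az":0},{"tx":0,"ty":-37,"tz":43,"ax":0,"ay":0,"az":0},{"tx":0,"ty":-37,"tz":43,"ax":0,"ay":0,"az":0}]' 1
python3 - <<'E'
from ik import *
s=state()
im,d=get_image('wrist');cv2.imwrite('pics/w15.png',im[...,::-1])
im,d=get_image('side');cv2.imwrite('pics/s15.png',cv2.resize(im[50:250,220:470],None,fx=3,fy=3)[...,::-1])
E
```

```text
time: 16.9
ee_pos: [536.8, -36.0, 204.6]
eef_rot: [[-0.102, 0.995, -0.002], [0.995, 0.102, 0.001], [0.001, -0.001, -1.0]]
ft_force: [-1.3, 1.3, 1.1]
finger_gap: 10.4
t 16.9 p [536.8 -36.  204.6] q [ 0.65  0.51 -1.03  1.76  0.48  1.15 -0.42] f [-1.3  1.3  1.1] gap 10.4
[[-0.102  0.995 -0.002]
 [ 0.995  0.102  0.001]
 [ 0.001 -0.001 -1.   ]]
```

View pics/w15.png

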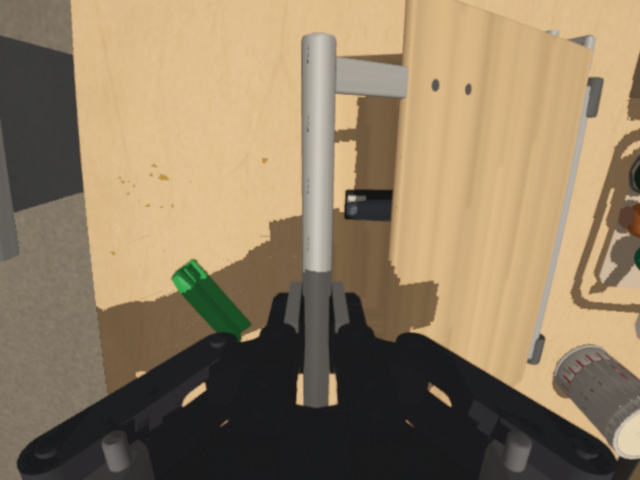

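View pics/s15.png

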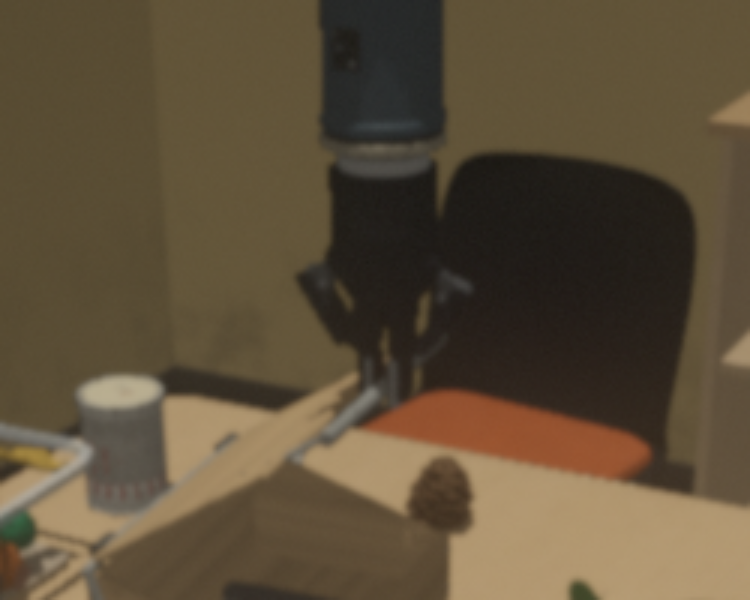

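```bash
cat > arc.py <<'E'
from plan import *
s=env.sense();e=np.array(s['ee_pos']);R0=np.array(s['eef_rot']);phi0=np.radians(48.)
start=np.array([574.7,-32.3,248.5])
import sys
d0=e-start
for th in np.arange(float(sys.argv[1]),float(sys.argv[2])-1e-6,-float(sys.argv[3])):
    phi=phi0-(1.17-th)
    w=start+X*(-215*np.cos(phi)+215*np.cos(phi0))+np.array([0,0,215*(np.sin(phi)-np.sin(phi0))])
    print(round(th,3),(R0.T@(w-e)).round(1))
# current angle est.
from scipy.optimize import minimize_scalar
f=lambda th:np.linalg.norm(start+X*(-215*np.cos(phi0-1.17+th)+215*np.cos(phi0))+np.array([0,0,215*(np.sin(phi0-1.17+th)-np.sin(phi0))])-e)
r=minimize_scalar(f,bounds=(-.1,1.3),method='bounded');print('now th',r.x,'off',r.fun,'f',s['ft_force'].round(1))
E
python3 arc.py 0.9 0.2 0.06
```

```text
0.9 [ 0.  -0.   1.2]
0.84 [ 0.1 -6.6 12.3]
0.78 [  0.1 -12.5  23.8]
0.72 [  0.1 -17.8  35.6]
0.66 [  0.1 -22.3  47.7]
0.6 [  0.2 -26.   60. ]
0.54 [  0.2 -29.1  72.5]
0.48 [  0.2 -31.3  85.2]
0.42 [  0.2 -32.8  98.1]
0.36 [  0.2 -33.6 110.9]
0.3 [  0.2 -33.5 123.8]
0.24 [  0.2 -32.7 136.7]
now th 0.9049498468492121 off 0.6434689099999872 f [-2.4  0.9  1.7]
```

```bash
python3 -m pendant '[{"tx":0,"ty":-4,"tz":7,"ax":0,"ay":0,"az":0},{"tx":0,"ty":-9.5,"tz":18,"ax":0,"ay":0,"az":0},{"tx":0,"ty":-15,"tz":29.5,"ax":0,"ay":0,"az":0},{"tx":0,"ty":-20,"tz":41.5,"ax":0,"ay":0,"az":0},{"tx":0,"ty":-24,"tz":53.5,"ax":0,"ay":0,"az":0},{"tx":0,"ty":-27.5,"tz":66,"ax":0,"ay":0,"az":0},{"tx":0,"ty":-29.5,"tz":75,"ax":0,"ay":0,"az":0},{"tx":0,"ty":-30.5,"tz":80,"ax":0,"ay":0,"az":0},{"tx":0,"ty":-30.5,"tz":80,"ax":0,"ay":0,"az":0}]' 1
python3 arc.py 0.5 -0.01 0.05
python3 - <<'E'
from ik import *
s=state()
im,d=get_image('side');cv2.imwrite('pics/s16.png',cv2.resize(im[80:280,220:470],None,fx=3,fy=3)[...,::-1])
E
```

```text
time: 17.9
ee_pos: [505.3, -38.9, 124.8]
eef_rot: [[-0.102, 0.995, -0.005], [0.995, 0.102, 0.0], [0.001, -0.005, -1.0]]
ft_force: [-6.3, 1.4, 0.9]
finger_gap: 9.6
0.5 [-0.   1.6  0.1]
0.45 [-0.   0.1 10.8]
0.4 [-0.  -0.8 21.5]
0.35 [-0.  -1.2 32.2]
0.3 [-0.  -1.1 43. ]
0.25 [-0.1 -0.4 53.7]
0.2 [-0.1  0.8 64.4]
0.15 [-0.1  2.5 75. ]
0.1 [-0.1  4.8 85.5]
0.05 [-0.1  7.5 95.9]
0.0 [ -0.2  10.8 106.1]
now th 0.4993877287845603 off 1.5853120879238267 f [-6.3  1.4  0.9]
t 17.9 p [505.3 -38.9 124.8] q [ 0.64  0.56 -0.98  1.94  0.56  0.96 -0.51] f [-6.3  1.4  0.9] gap 9.6
[[-0.102  0.995 -0.005]
 [ 0.995  0.102  0.   ]
 [ 0.001 -0.005 -1.   ]]
```

View pics/s16.png

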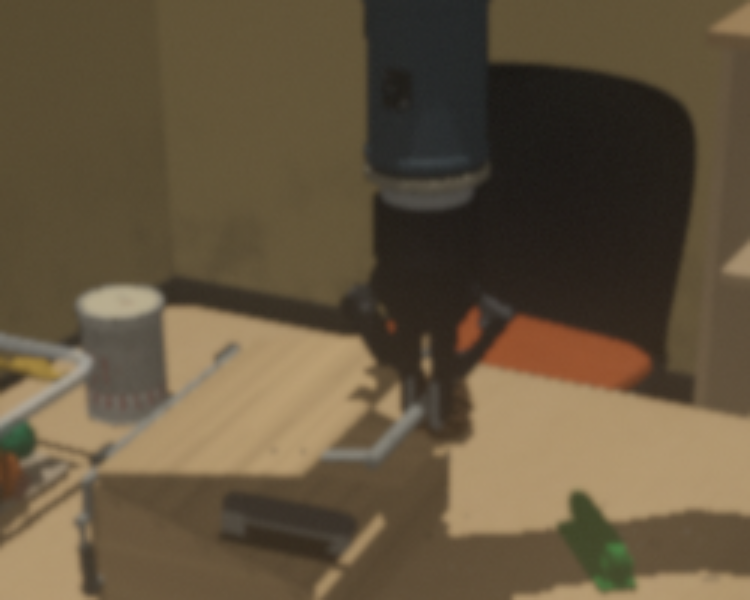

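```bash
python3 -m pendant '[{"tx":0,"ty":1,"tz":6,"ax":0,"ay":0,"az":0},{"tx":0,"ty":0,"tz":16,"ax":0,"ay":0,"az":0},{"tx":0,"ty":-0.6,"tz":27,"ax":0,"ay":0,"az":0},{"tx":0,"ty":-0.8,"tz":38,"ax":0,"ay":0,"az":0},{"tx":0,"ty":-0.3,"tz":48,"ax":0,"ay":0,"az":0},{"tx":0,"ty":0.6,"tz":59,"ax":0,"ay":0,"az":0},{"tx":0,"ty":2,"tz":69,"ax":0,"ay":0,"az":0},{"tx":0,"ty":3.5,"tz":77,"ax":0,"ay":0,"az":0},{"tx":0,"ty":4.5,"tz":83,"ax":0,"ay":0,"az":0},{"tx":0,"ty":4.8,"tz":85,"ax":0,"ay":0,"az":0},{"tx":0,"ty":4.8,"tz":85,"ax":0,"ay":0,"az":0}]' 1
python3 arc.py 0.12 -0.03 0.03
python3 - <<'E'
from ik import *
s=state()
im,d=get_image('side');cv2.imwrite('pics/s17.png',cv2.resize(im[110:310,220:470],None,fx=3,fy=3)[...,::-1])
im,d=get_image('wrist');cv2.imwrite('pics/w17.png',im[...,::-1])
E
```

```text
time: 19.05
ee_pos: [505.6, -38.9, 38.3]
eef_rot: [[-0.102, 0.995, -0.013], [0.995, 0.102, -0.001], [0.0, -0.013, -1.0]]
ft_force: [-12.7, 1.4, -3.7]
finger_gap: 9.9
0.12 [-0.   3.  -5.1]
0.09 [-0.   4.5  1.1]
0.06 [-0.   6.2  7.4]
0.03 [-0.1  8.2 13.5]
0.0 [-0.1 10.2 19.6]
-0.03 [-0.1 12.5 25.7]
now th 0.10023755938867483 off 4.103503959599253 f [-12.7   1.4  -3.7]
t 19.05 p [505.6 -38.9  38.3] q [ 0.55  0.67 -0.87  2.02  0.71  0.8  -0.65] f [-12.7   1.4  -3.7] gap 9.9
[[-0.102  0.995 -0.013]
 [ 0.995  0.102 -0.001]
 [ 0.    -0.013 -1.   ]]
```

View pics/s17.png

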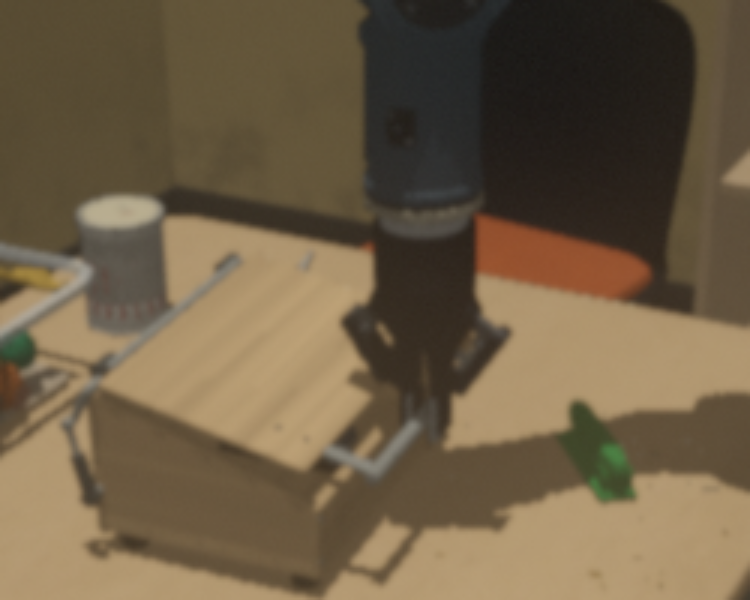

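View pics/w17.png

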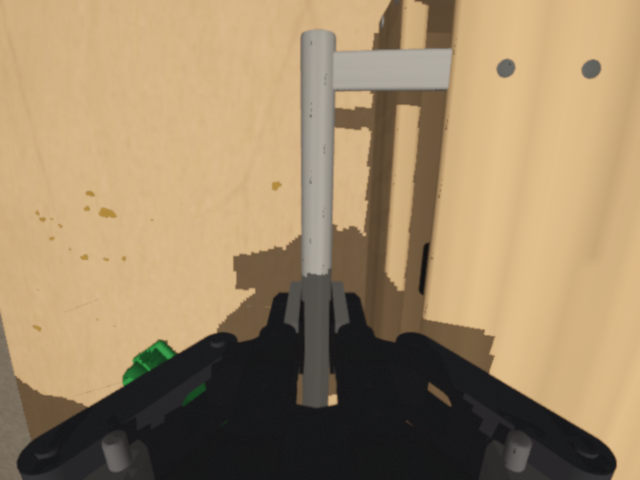

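The sideways force is 12.7 N, so the bar isn't quite where my arc model puts it. I'll measure the flap angle and the bar directly from depth.

```bash
cat > flapm.py <<'E'
from plan import *
s=env.sense()
im,d=get_image('wrist');Q=cloud('wrist',d,np.ones((480,640),bool),s)
bx=(Q-C)@X;by=(Q-C)@Y;z=Q[:,2]
m=(bx>-60)&(bx<60)&(by>-20)&(by<120)&(z>60)&(z<260)
# robust plane line fit z vs bx
A=np.c_[bx[m],np.ones(m.sum())];zz=z[m];w=np.ones(len(zz),bool)
for i in range(8):
    c=np.linalg.lstsq(A[w],zz[w],rcond=None)[0];r=zz-A@c;w=abs(r)<max(2.5,1.5*np.std(r[w]))
print('flap n',w.sum(),'slope deg',np.degrees(np.arctan(c[0])),'th',np.arctan(-c[0])+np.radians(19.0),'z at hinge x=87',c@[87,1],'std',np.std(r[w]))
m=(bx>-145)&(bx<-100)&(by>12)&(by<85)&(z>55)&(z<330)
B=Q[m];b=(B-C)@X
if len(B)>50:
    zt=np.percentile(B[:,2],97);mm=B[:,2]>zt-8
    print('bar top z',zt,'-> centre',zt-6,'x',np.median(b[mm]),'n',mm.sum())
e=np.array(s['ee_pos']);print('tcp box',((e-C)@X).round(1),((e-C)@Y).round(1),e[2].round(1),'f',s['ft_force'].round(1),'t',s['time'])
E
python3 flapm.py
```

```text
flap n 47632 slope deg 12.361333291400184 th 0.11586659200760177 z at hinge x=87 144.71715874634006 std 0.7057295003842445
bar top z 175.79742283435525 -> centre 169.79742283435525 x -123.34054731301839 n 6166
tcp box -125.4 1.0 38.5 f [-12.7   2.7  -4.2] t 19.15
```

Depth gives flap angle 0.116 rad, in agreement with the tool height. Continuing slowly with less sideways demand.

```bash
python3 -m pendant '[{"tx":0,"ty":0,"tz":0,"ax":0,"ay":0,"az":0},{"tx":0,"ty":0.6,"tz":3,"ax":0,"ay":0,"az":0},{"tx":0,"ty":1.2,"tz":6,"ax":0,"ay":0,"az":0},{"tx":0,"ty":2,"tz":9,"ax":0,"ay":0,"az":0},{"tx":0,"ty":3,"tz":12,"ax":0,"ay":0,"az":0},{"tx":0,"ty":3,"tz":12,"ax":0,"ay":0,"az":0}]' 1
python3 flapm.py
```

```text
time: 19.8
ee_pos: [508.2, -38.6, 25.9]
eef_rot: [[-0.102, 0.995, -0.014], [0.995, 0.102, -0.001], [0.0, -0.014, -1.0]]
ft_force: [-3.6, 1.8, -1.8]
finger_gap: 9.9
flap n 49192 slope deg 15.629219050505403 th 0.05883122593218143 z at hinge x=87 144.88807795262605 std 0.7313352225822007
bar top z 163.18882467261366 -> centre 157.18882467261366 x -122.6113955565603 n 6267
tcp box -122.8 1.1 25.9 f [-3.6  1.8 -1.8] t 19.8
```

```bash
python3 -m pendant '[{"tx":0,"ty":0.9,"tz":3,"ax":0,"ay":0,"az":0},{"tx":0,"ty":1.9,"tz":6,"ax":0,"ay":0,"az":0},{"tx":0,"ty":2.9,"tz":9,"ax":0,"ay":0,"az":0},{"tx":0,"ty":3.6,"tz":11,"ax":0,"ay":0,"az":0},{"tx":0,"ty":3.9,"tz":12.5,"ax":0,"ay":0,"az":0},{"tx":0,"ty":3.9,"tz":12.5,"ax":0,"ay":0,"az":0}]' 1
python3 flapm.py
```

```text
time: 20.45
ee_pos: [511.7, -38.3, 14.4]
eef_rot: [[-0.102, 0.995, -0.014], [0.995, 0.102, -0.002], [-0.001, -0.014, -1.0]]
ft_force: [-8.6, 0.9, 11.8]
finger_gap: 10.0
flap n 52116 slope deg 18.786222019691017 th 0.0037311296246553827 z at hinge x=87 145.0375833563484 std 0.7582608339135628
bar top z 151.5205784436777 -> centre 145.5205784436777 x -124.55904790704503 n 6140
tcp box -119.3 1.0 14.4 f [-8.6  0.9 11.8] t 20.45
```

The flap angle is about 0.004 and the contact force 12 N upward, so it is shut. I'll release with a small opening, since the front wall is close behind the rear finger.

```bash
python3 -m pendant '[{"tx":0,"ty":0,"tz":0,"ax":0,"ay":0,"az":0},{"tx":0,"ty":0,"tz":0,"ax":0,"ay":0,"az":0},{"tx":0,"ty":0,"tz":0,"ax":0,"ay":0,"az":0},{"tx":0,"ty":0,"tz":0,"ax":0,"ay":0,"az":0}]' 0.55
python3 flapm.py; python3 - <<'E'
from ik import *
s=state()
im,d=get_image('wrist');cv2.imwrite('pics/w20.png',im[...,::-1])
im,d=get_image('side');cv2.imwrite('pics/s20.png',cv2.resize(im[110:310,220:470],None,fx=3,fy=3)[...,::-1])
E
```

```text
time: 20.9
ee_pos: [512.3, -38.4, 14.4]
eef_rot: [[-0.102, 0.995, -0.013], [0.995, 0.102, -0.002], [-0.001, -0.013, -1.0]]
ft_force: [0.2, 0.1, -0.6]
finger_gap: 19.0
flap n 52482 slope deg 18.775890756731485 th 0.003911444179188539 z at hinge x=87 145.08888678729323 std 0.7533128686301327
bar top z 151.66264790934997 -> centre 145.66264790934997 x -124.8534598276577 n 5695
tcp box -118.6 0.9 14.4 f [ 0.2  0.1 -0.6] t 20.9
t 20.95 p [512.2 -38.3  14.4] q [ 0.52  0.71 -0.83  2.02  0.76  0.77 -0.68] f [-0.1  0.6  0.1] gap 19.3
[[-0.102  0.995 -0.013]
 [ 0.995  0.102 -0.002]
 [-0.001 -0.013 -1.   ]]
```

View pics/w20.png

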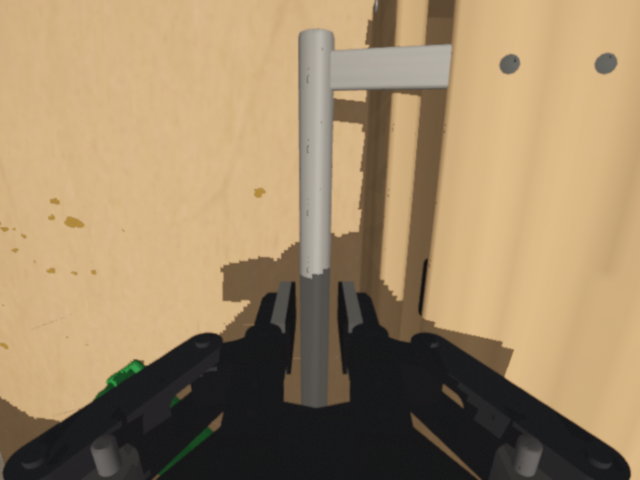

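View pics/s20.png

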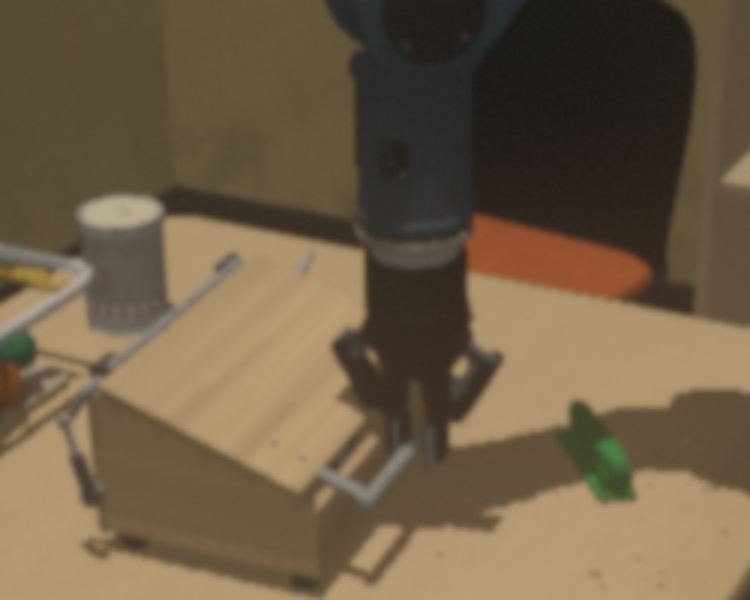

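The fingers are clear on both sides of the bar at (316,300), and the flap stays shut. Lifting straight off.

```bash
python3 -m pendant '[{"tx":0,"ty":0,"tz":-5,"ax":0,"ay":0,"az":0},{"tx":0,"ty":0,"tz":-15,"ax":0,"ay":0,"az":0},{"tx":0,"ty":0,"tz":-30,"ax":0,"ay":0,"az":0},{"tx":0,"ty":0,"tz":-60,"ax":0,"ay":0,"az":0},{"tx":0,"ty":0,"tz":-100,"ax":0,"ay":0,"az":0},{"tx":0,"ty":-20,"tz":-150,"ax":0,"ay":0,"az":0},{"tx":0,"ty":-20,"tz":-150,"ax":0,"ay":0,"az":0},{"tx":0,"ty":-20,"tz":-150,"ax":0,"ay":0,"az":0}]' 0.55
python3 flapm.py; python3 - <<'E'
from ik import *
s=state()
im,d=get_image('side');cv2.imwrite('pics/s21.png',im[...,::-1])
im,d=get_image('top');cv2.imwrite('pics/t21.png',im[...,::-1])
def box(a,b,c,e):
    m=np.zeros((480,640),bool);m[b:e,a:c]=1;return cloud('top',d,m)
for n,b in dict(cone=(440,188,480,222),tape=(160,248,214,300),stick=(186,180,200,234),jar=(150,184,178,210)).items():
    P=box(*b);P=P[P[:,2]>6];print(n,np.round(P.mean(0)))
E
```

```text
time: 21.85
ee_pos: [494.7, -40.2, 166.8]
eef_rot: [[-0.102, 0.995, -0.009], [0.995, 0.102, -0.003], [-0.002, -0.01, -1.0]]
ft_force: [0.0, -0.4, -0.8]
finger_gap: 19.1
flap n 42475 slope deg 18.835554702833107 th 0.002870111874982817 z at hinge x=87 145.30997767013588 std 0.8108432482238507
bar top z 303.9565743363398 -> centre 297.9565743363398 x -123.95569233029234 n 4354
tcp box -136.4 0.8 166.8 f [ 0.  -0.4 -0.8] t 21.85
t 21.9 p [494.3 -40.4 165.5] q [ 0.68  0.5  -1.02  1.9   0.49  1.03 -0.46] f [ 0.6 -1.  -0.2] gap 19.1
[[-0.102  0.995 -0.011]
 [ 0.995  0.102 -0.003]
 [-0.002 -0.012 -1.   ]]
cone [ 635. -322.   42.]
tape [475. 293.  21.]
stick [621. 284.   9.]
jar [641. 347.  38.]
```

View pics/s21.png

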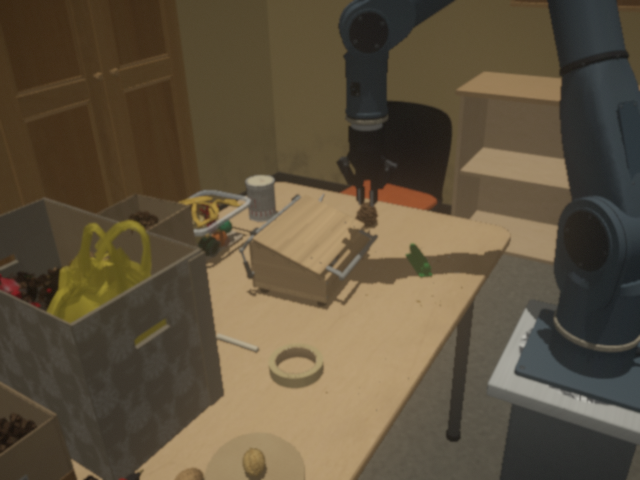

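View pics/t21.png

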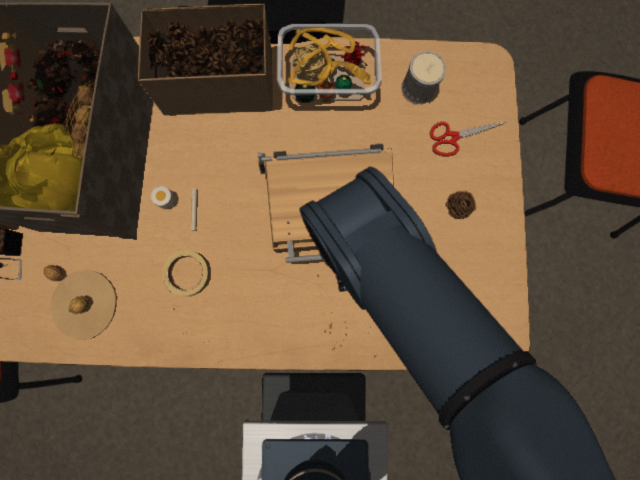

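The flap is shut in the side view at (310,235), at an angle of about 0.003 rad. The hand is clear of it and the bystanders haven't moved. Handing in.

```bash
python3 -c "
from plant import env
print(env.job_done())"
```

```text
the job is handed in; nothing more can be done
None
```

The stapler is on the floor of the keep-box and the flap is shut. I handed the job in at about 22 s of the 61 s allowed; no verdict was reported.

**What I did:** I picked up the navy stapler and left the green look-alike alone. I laid it in the box with the hand tilted 30° and let go while the flap was still open. Then I pinched the flap's bar, eased it down at no more than about 0.6 rad/s, released it and backed off.

**Last checks:**
- **Flap:** about 0.003 rad by wrist depth, and it stayed shut after I let go.
- **Stapler:** seen lying flat near the floor's middle just after release. It is hidden now that the flap is shut, so I could not check it again at the end.
- **Bystanders:** the cone, tape, stick and jar are within about 1 mm of where they started.
- **Robot:** the hand is clear of everything, with wrist force near zero.

**What failed or disagreed:**
- **Fingertip offset:** the real fingertips sit about 42 mm short of the reported TCP, by both the wrist and side cameras. My first grasp closed on nothing above the stapler because of it. I used the measured offset from then on.
- **Tilt limit:** a 40° tilt ran into joint limits at the stapler, so I used 30°.
- **Sideways force:** it reached 12.7 N at the bar partway down, because my arc model was a few millimetres off. I corrected the path before closing the rest of the way.

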